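# Slide display stops off the T-track, pack heavy to light

### The arm

A 6-joint arm with a two-finger parallel gripper is mounted at the origin on the work surface. World frame = base frame: x ahead of the robot, y to its left, z up, the work surface at z = 0. Lengths are in m, angles in degrees, forces in N, time in s.
With the tool pointing down it reaches from about 0.4 to 0.825 m from the base axis. Payload 7 kg.
Tool frame: the origin (TCP) lies on the centre line of the jaws, within the pads' length; the fingertips stand 17 mm ahead of it and the grasp point (between the pads) lies 2 mm behind it; y points along the fingers, z is the direction in which the jaws open and shut, and the axes are right-handed (so a half turn about y gives the same grasp; the last joint's range is limited). The gripper opens to 88 mm and grips with 3 to 60 N. Pads are 19 mm wide; open, the fingers measure 130 mm over their backs; the gripper's body (78 mm by 193 mm) begins 47 mm behind the grasp point.
Start: joints at [-51.217, 20.546, 0.682, 0, -70.136, -16.507], TCP at [0.256, -0.625, 0.244] pointing down, gripper open.
Joint ranges: [-176.03, 176.03], [-82.01, 121.73], [-58.28, 71.71], [-173.87, 95.51], [-174.79, -0.11], [-173.66, 173.66]. Speed limits (degrees/s): [136.94, 136.94, 172.46, 180, 180, 180].

### API

Orientations are given as [roll, pitch, yaw] about the fixed x, y, z axes, in that order (R = Rz(yaw) Ry(pitch) Rx(roll)).
In Python, from plant import r, capture, camera_info gives the robot as it stands. The module is installed in compiled form; this text tells all that it offers.
- The arm moves only by the tool apply_moves, never from a script. Its argument "deltas" is a list of rows, each an object of numbers: "tx", "ty", "tz": the shift along the tool's x, y, z in m; "turn": the turn about the tool's y in rad; "gripper": the finger opening in m, from 0 to 0.0876. A call has 1 to 5 rows; each row is the pose to reach, as a shift and turn from the pose commanded when the call began, along the tool's axes at that moment; what a row does not reach only later rows make up. A row lasts 1/10 s, in which the tool goes at most 50 mm and 8.59 degrees, less where a joint would pass 70% of its speed; a pose out of reach is approached as far as the arm can. A call with a gripper value outside its range is refused whole. The fingers move at their own pace and stop on an object; "newtons" is the grip in N (left out, the last holds). Time passes only in rows, so rows that repeat a pose let the fingers close. It gives the time, the measured TCP pose, the force and the opening at its end, in the units of the state.
- r.get_state(): the state, without advancing time (a new reading comes with each control period).
- capture(name): name is "scene" or "top" or "wrist"; returns (picture, depth): 480x640x3 uint8, red, green, blue; 480x640 float32, m along the optical axis (not along the pixel's ray), 0 where there is no reading.
- camera_info(name): a dict with "K" (3x3 intrinsics, pixels), "eye" and "orientation" of the camera in the world; the wrist camera has in their place "tool_from_camera" (4x4, takes a point from camera to tool coordinates, whose origin is the TCP and whose axes are the tool frame's). Camera axes: x right, y up, looking along -z (the intrinsics and any distortion apply to the point x, -y, -z); pixel columns grow to the right and rows downward; lengths in m; the calibration is good to about 2 mm. A picture is of the moment at which its call begins: read the wrist's pose just before it. camera_info takes no time and is no camera call.
- r.close_job(): hands the job in, once; it reports no verdict.
The state is a dict: "time_s": time; "joints": joint angles; "qd": joint speeds; "joint_torque": joint torques, N m; "tcp_pos": TCP position; "eef_rot": TCP orientation; "contact_force": force on the tool from outside, world axes, zero at the start; "moment": the same for the moment, N m; "gripper_width": finger opening in m.
Only numpy, scipy, OpenCV 4.12 (cv2) and the standard library are available. Lean on these libraries where they do the work, as an engineer would, in place of code of your own. Each camera call takes 0.05 s, during which the arm holds its last target.

### The job

The counter display is being taken down for the night. Slide every metal stop along the T-track to its open end, lift it off there and stand it on its foot on the floor of the single empty shopping basket beside the track (not the nested spare ones); only when all the stops are in, lay all the cartons from the mat flat on top of the stops (side by side or piled), none of them down on the basket floor. Leave the scanner, payment terminal and mouse where they are.

Things in the scene. Friction and masses are not known exactly. Their poses are not given: they have to be found in the camera images.
- track: fixed aluminium T-track on the counter, 64 mm wide; x runs along it to the open end, origin on the counter at the middle of the lipped part. Lips span x -180..180 mm (top 18.5 mm high, slot 24 mm), block at -180 end; bare floor (4 mm high) at x 180..305 mm, where a stop lifts off once its whole foot is past the lips (origin at x 236 mm or so). Play about 2 mm each way; slides freely.
- track_exit (a point): point on the track's floor at the end of the lips (track x = +180 mm), 4 mm above the counter; axes as the track.
- stop1: die-cast metal display stop, 0.6 kg, captive in the T-track at the start, its x along the track: T foot 104 x 40 x 8 mm (x, y, z), neck 16 mm wide, then a flat-topped block 104 x 34 mm (x, y) from 18 to 54 mm above the underside, to be pinched across its 34 mm width. Origin: centre of the foot's underside; z up. May be absent (None).
- stop2: die-cast metal display stop, 0.6 kg, captive in the T-track at the start, its x along the track: T foot 104 x 40 x 8 mm (x, y, z), neck 16 mm wide, then a flat-topped block 104 x 34 mm (x, y) from 18 to 54 mm above the underside, to be pinched across its 34 mm width. Origin: centre of the foot's underside; z up. May be absent (None).
- stop3: die-cast metal display stop, 0.6 kg, captive in the T-track at the start, its x along the track: T foot 104 x 40 x 8 mm (x, y, z), neck 16 mm wide, then a flat-topped block 104 x 34 mm (x, y) from 18 to 54 mm above the underside, to be pinched across its 34 mm width. Origin: centre of the foot's underside; z up. May be absent (None).
- mat: fixed black rubber counter mat, 200 x 420 x 3 mm (x, y, z), on which the cartons lie; origin: centre of its underside
- carton1: slim closed cardboard carton 170 x 56 x 28 mm (x, y, z), about 0.09 kg, lying flat on the counter mat or on another carton; origin: centre of its underside. May be absent (None).
- carton2: slim closed cardboard carton 170 x 56 x 28 mm (x, y, z), about 0.09 kg, lying flat on the counter mat or on another carton; origin: centre of its underside. May be absent (None).
- carton3: slim closed cardboard carton 170 x 56 x 28 mm (x, y, z), about 0.09 kg, lying flat on the counter mat or on another carton; origin: centre of its underside. May be absent (None).
- carton4: slim closed cardboard carton 170 x 56 x 28 mm (x, y, z), about 0.09 kg, lying flat on the counter mat or on another carton; origin: centre of its underside. May be absent (None).
- basket: fixed open blue plastic shopping basket with vent pattern, inside 250 x 160 mm (x, y), walls 4 mm, rim 96 mm above the counter, the rim lip 135 mm (x) and 90 mm (y) from the middle; origin: centre of its underside
- basket_in (a point): centre of the basket's inner floor, 4 mm above the counter; axes as the basket
- scanner: bystander: white barcode scanner on a round stand, 120 mm wide, about 175 mm high; origin: centre of its underside
- terminal: bystander: black payment terminal 160 x 75 x 30 mm; origin: centre of its underside
- mouse: bystander: black computer mouse 105 x 62 x 34 mm; origin: centre of its underside
Not all that is in view belongs to the job. What is shaped like the carton2 but blue or purple is not meant.

How it is judged:
By the outcome, as a careful person would: the job done as asked, in the order asked, and still so for the second after the job is handed in, with the robot touching nothing.
Of stop1, stop2, stop3 only 2 to 3 are there at a start; the rules pass over those that are not, and their reading is None.
Of carton1, carton4 only 1 to 2 are there at a start; the rules pass over those that are not, and their reading is None.
At some moment in a run one of carton3 may be knocked a few centimetres aside while the robot is not near it.
It also fails if it takes over 210 s, if anything falls off the work surface, if the arm or the gripper's body presses on something with over 40 N, if the wrist force passes 120 N, or if a joint passes its speed limit or range.

## Working session

There is one attempt and no reset: what is moved stays moved. The work goes in short steps, Python scripts to look and compute and a tool call to move; the robot and the scene stay as the last step left them, time stands still between calls to the robot, and variables do not carry over. Pictures are saved under pics/ and viewed, and the job is handed in when it is done.

Besides the shell and the picture viewer there is one more tool, called as name(argument=value, ...), one argument or row to a line, values as JSON. apply_moves: Moves the arm, as the interface text tells. Its arguments: {"type":"object","properties":{"deltas":{"type":"array","items":{"type":"object","properties":{"tx":{"type":"number"},"ty":{"type":"number"},"tz":{"type":"number"},"turn":{"type":"number"},"gripper":{"type":"number"}}}},"newtons":{"type":"number"}},"required":["deltas"]}

```bash
mkdir -p pics; ls; cat > h.py <<'E'
import numpy as np, cv2
from plant import r, capture, camera_info
from scipy.spatial.transform import Rotation as Ro
def tool():
    s=r.get_state(); T=np.eye(4); T[:3,:3]=Ro.from_euler('xyz',s['eef_rot'],degrees=True).as_matrix(); T[:3,3]=s['tcp_pos']; return T
def cam(n):
    i=camera_info(n); K=np.array(i['K'])
    if n=='wrist': T=tool()@np.array(i['tool_from_camera'])
    else:
        T=np.eye(4); o=np.array(i['orientation']); T[:3,:3]=o if o.shape==(3,3) else Ro.from_euler('xyz',o,degrees=True).as_matrix(); T[:3,3]=i['eye']
    return K,T
def snap(n,name):
    K,T=cam(n); p,d=capture(n); cv2.imwrite(f'pics/{name}.png',p[:,:,::-1]); np.savez(f'pics/{name}.npz',p=p,d=d,K=K,T=T); return p,d,K,T
def cloud(d,K,T):
    v,u=np.mgrid[0:d.shape[0],0:d.shape[1]]
    P=np.stack([(u-K[0,2])/K[0,0]*d,-(v-K[1,2])/K[1,1]*d,-d],-1)
    return P@T[:3,:3].T+T[:3,3]
def load(name):
    z=np.load(f'pics/{name}.npz'); return z['p'],z['d'],z['K'],z['T'],cloud(z['d'],z['K'],z['T'])
E
python3 - <<'E'
from h import *
print(r.get_state())
for n in ['scene','top','wrist']: print(n,camera_info(n))
for n in ['scene','top','wrist']: snap(n,n+'0')
E
```

```text
pics
{'time_s': 0.0, 'joints': array([-5.12162598e+01,  2.05912264e+01,  6.34493684e-01, -2.17412750e-02,
       -7.01344080e+01, -1.65061903e+01]), 'qd': array([-0.01997386,  0.04973923,  0.0336651 , -0.01351699, -0.07071588,
        0.03171185]), 'joint_torque': array([ 8.17793098e-04, -5.82723856e+01,  2.93053257e+01,  6.99770093e+00,
        6.81267818e-03, -7.71120222e-05]), 'tcp_pos': array([ 0.25569832, -0.62420635,  0.24262538]), 'eef_rot': array([-8.99068078e+01,  6.30162167e-03,  2.22701507e+01]), 'contact_force': array([-0.77626677, -0.48555301, -0.50369417]), 'moment': array([-0.01203225,  0.00725547,  0.02464406]), 'gripper_width': 0.08803348938606526}
scene {'K': array([[617.90799179,   0.        , 326.35364261],
       [  0.        , 617.90799179, 234.90060133],
       [  0.        ,   0.        ,   1.        ]]), 'eye': array([1.29758565, 0.4934279 , 1.26954534]), 'orientation': array([ 39.19502298,   0.94721709, 121.84480653])}
top {'K': array([[478.12724853,   0.        , 323.83368163],
       [  0.        , 478.12724853, 234.13276721],
       [  0.        ,   0.        ,   1.        ]]), 'eye': array([ 0.25369609, -0.04450056,  1.17991637]), 'orientation': array([ 11.27503194,   0.84276037, -91.2936052 ])}
wrist {'K': array([[364.12596604,   0.        , 316.67002397],
       [  0.        , 364.12596604, 237.16078302],
       [  0.        ,   0.        ,   1.        ]]), 'tool_from_camera': array([[ 1.97476896e-04, -9.53226419e-01, -3.02257102e-01,
        -8.17439020e-02],
       [ 6.69992740e-04,  3.02257166e-01, -9.53226183e-01,
        -1.41627593e-01],
       [ 9.99999756e-01, -1.42699163e-05,  6.98343588e-04,
        -6.65500733e-04],
       [ 0.00000000e+00,  0.00000000e+00,  0.00000000e+00,
         1.00000000e+00]])}
```

View pics/scene0.png

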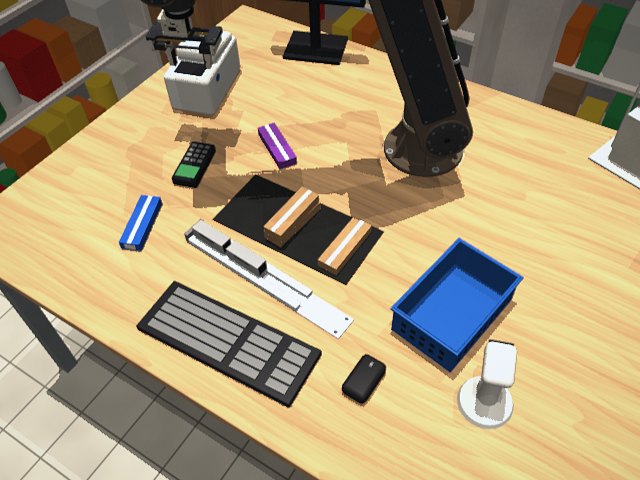

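View pics/top0.png

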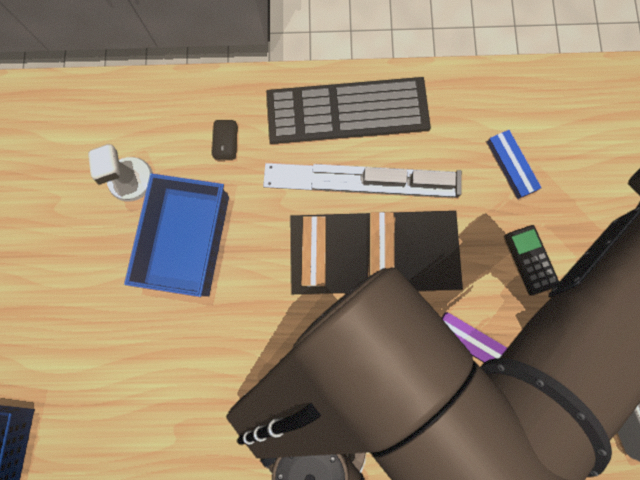

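View pics/wrist0.png

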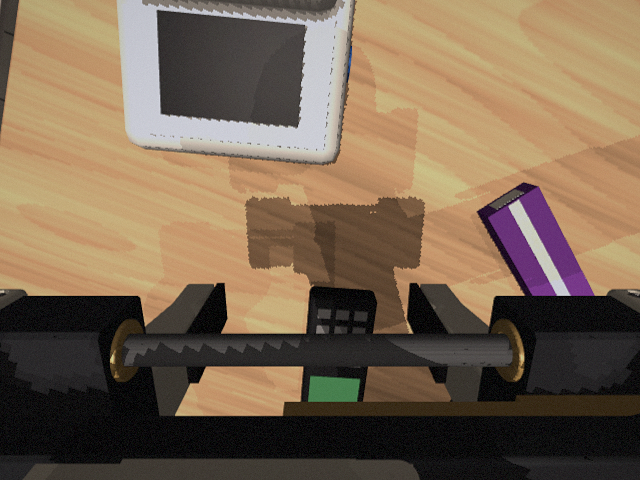

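The scene shows two stops on the track, at about (208,235) and (246,258). Brown cartons lie on the mat at (292,217), possibly stacked, and at (345,245). The blue and purple boxes are decoys, and the empty basket is at (458,305). Next I measure heights.

```bash
python3 - <<'E'
from h import *
for n in ['scene0','top0']:
    p,d,K,T,X=load(n)
    # height map image
    # rectified ortho view
    sel=(d>0)&(X[...,0]>0.2)&(X[...,0]<0.95)&(X[...,1]>-.5)&(X[...,1]<.5)&(X[...,2]<.3)
    P=X[sel];C=p[sel]
    im=np.zeros((750,1000,3),np.uint8);hm=np.zeros((750,1000))
    o=np.argsort(P[:,2]);P=P[o];C=C[o]
    u=((.5-P[:,1])*1000).astype(int).clip(0,999);v=((.95-P[:,0])*1000).astype(int).clip(0,749)
    for du in (-1,0,1):
      for dv in (-1,0,1):
        im[(v+dv).clip(0,749),(u+du).clip(0,999)]=C
        hm[(v+dv).clip(0,749),(u+du).clip(0,999)]=P[:,2]
    cv2.imwrite(f'pics/ortho_{n}.png',cv2.resize(im,(800,600))[:,:,::-1])
    cv2.imwrite(f'pics/h_{n}.png',cv2.resize(cv2.applyColorMap((hm.clip(0,.12)/.12*255).astype(np.uint8),cv2.COLORMAP_JET),(800,600)))
p,d,K,T,X=load('scene0')
for (u,v) in [(292,205),(285,225),(300,210),(345,240),(335,260),(208,233),(246,257),(345,325),(315,308),(455,300)]:
    print((u,v),X[v,u].round(4),p[v,u])
p,d,K,T,X=load('top0')
for (u,v) in [(306,250),(320,250),(375,240),(388,240),(385,175),(435,178),(285,178),(180,235)]:
    print((u,v),X[v,u].round(4),p[v,u])
E
```

```text
(292, 205) [ 0.435  -0.1717  0.0661] [224 173 120]
(285, 225) [ 0.4952 -0.1536  0.0572] [231 177 117]
(300, 210) [ 0.434  -0.1477  0.0594] [225 168 111]
(345, 240) [ 0.4418 -0.0059  0.0337] [242 248 254]
(335, 260) [0.507  0.0037 0.0293] [235 180 117]
(208, 233) [ 0.6189 -0.3068  0.0576] [224 222 216]
(246, 257) [ 0.6308 -0.1776  0.058 ] [225 222 218]
(345, 325) [0.6412 0.113  0.0018] [241 247 251]
(315, 308) [0.6384 0.0271 0.0024] [241 247 251]
(455, 300) [0.443  0.3055 0.0027] [ 49 116 220]
(306, 250) [0.4443 0.0114 0.0341] [208 156 108]
(320, 250) [ 0.4438 -0.0226  0.0317] [206 156 109]
(375, 240) [ 0.4594 -0.1542  0.0629] [188 138  96]
(388, 240) [ 0.4596 -0.1856  0.0579] [198 147 103]
(385, 175) [ 0.6204 -0.1857  0.0613] [204 198 187]
(435, 178) [ 0.6098 -0.3071  0.0602] [200 191 184]
(285, 178) [0.6379 0.0639 0.0048] [213 215 222]
(180, 235) [0.4952 0.3293 0.0054] [ 63 105 182]
```

View pics/ortho_scene0.png

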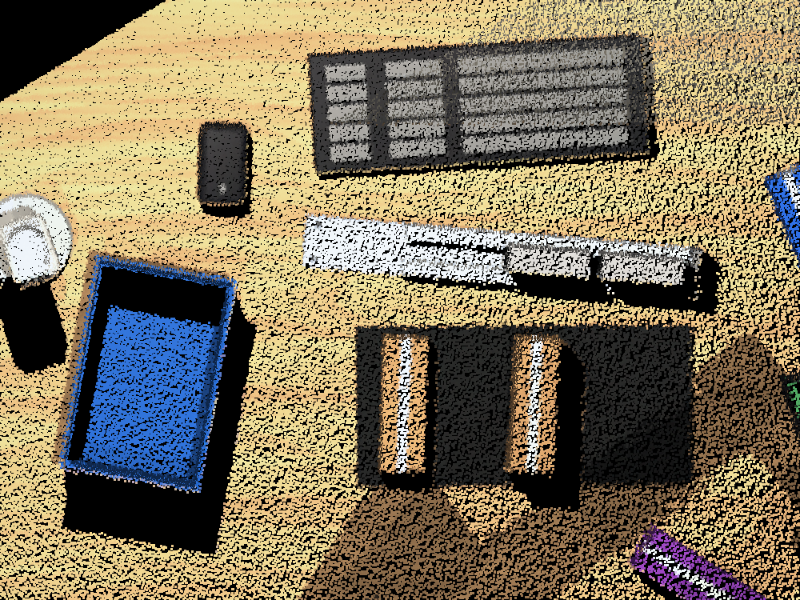

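View pics/h_scene0.png

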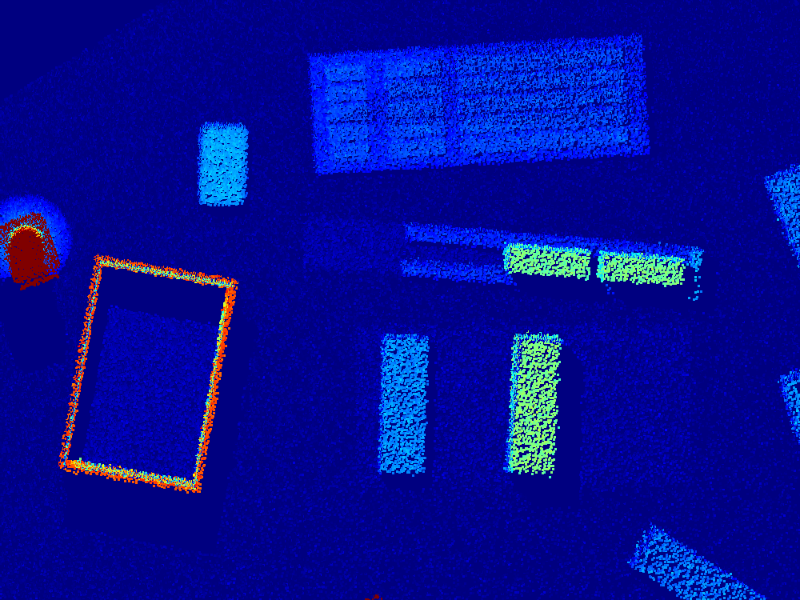

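View pics/ortho_top0.png

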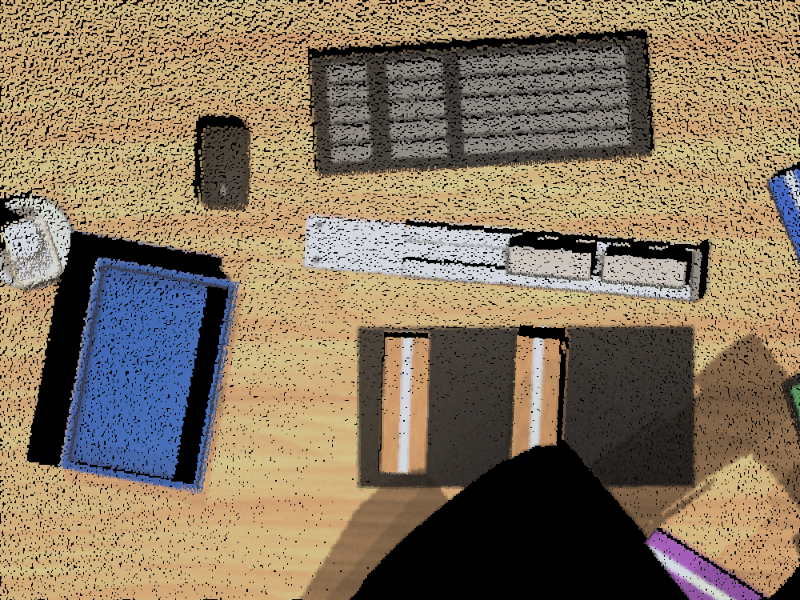

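Two stops, and three cartons: a stack of two at y≈-0.17 and a single one at y≈0. Next I fit rectangles.

```bash
cat >> h.py <<'E'
def rect(P,zlo,zhi,box,q=True):
    m=(P[:,2]>zlo)&(P[:,2]<zhi)&(P[:,0]>box[0])&(P[:,0]<box[1])&(P[:,1]>box[2])&(P[:,1]<box[3])
    Q=P[m]
    g=np.zeros((1000,1400),np.uint8)
    u=((Q[:,1]+.7)*1000).astype(int);v=(Q[:,0]*1000).astype(int);g[v,u]=255
    g=cv2.morphologyEx(g,cv2.MORPH_CLOSE,np.ones((9,9),np.uint8));g=cv2.morphologyEx(g,cv2.MORPH_OPEN,np.ones((7,7),np.uint8))
    cs,_=cv2.findContours(g,cv2.RETR_EXTERNAL,cv2.CHAIN_APPROX_NONE)
    c=max(cs,key=cv2.contourArea);(cx,cy),(w,h),a=cv2.minAreaRect(c)
    b=cv2.boxPoints(((cx,cy),(w,h),a)); e1=b[1]-b[0];e2=b[2]-b[1]
    e=e1 if np.hypot(*e1)>np.hypot(*e2) else e2
    yaw=np.degrees(np.arctan2(e[0],e[1])) # world: dx=e[1], dy=e[0] swapped below
    # image x = world y, image y = world x
    yaw=np.degrees(np.arctan2(e[0],e[1]))%180
    return dict(c=(round(cy/1000+.0005,4),round(cx/1000-.7+.0005,4)),L=round(max(w,h)),W=round(min(w,h)),yaw=round(yaw,2),z=round(float(np.median(Q[:,2])),4),n=len(Q))
E
python3 - <<'E'
from h import *
for n in ['scene0','top0']:
    p,d,K,T,X=load(n); P=X[d>0]
    print(n)
    print('A',rect(P,.02,.045,(.3,.6,-.07,.07)))
    print('B',rect(P,.05,.075,(.3,.6,-.25,-.1)))
    print('s1',rect(P,.05,.07,(.55,.7,-.37,-.245)))
    print('s2',rect(P,.05,.07,(.55,.7,-.243,-.1)))
    print('basket rim',rect(P,.085,.11,(.3,.7,.15,.46)))
    dark=(d>0)&(p.max(2)<90)
    print('mat',rect(X[dark],-.01,.012,(.3,.6,-.4,.1)))
    w=(d>0)&(p.min(2)>195)
    print('track',rect(X[w],-.01,.03,(.55,.75,-.45,.15)))
    print('gapcheck',np.median(P[(P[:,0]>.43)&(P[:,0]<.5)&(P[:,1]>.27)&(P[:,1]<.33),2]), np.median(P[(P[:,0]>.7)&(P[:,0]<.72)&(P[:,1]>-.3)&(P[:,1]<.1),2]))
E
```

```text
scene0
A {'c': (0.4455, -0.004), 'L': 173, 'W': 58, 'yaw': np.float32(178.26), 'z': 0.0317, 'n': 1269}
B {'c': (0.4456, -0.1672), 'L': 173, 'W': 59, 'yaw': np.float32(177.75), 'z': 0.0597, 'n': 1168}
s1 {'c': (0.6141, -0.3005), 'L': 106, 'W': 36, 'yaw': np.float32(86.73), 'z': 0.0584, 'n': 485}
s2 {'c': (0.6238, -0.1841), 'L': 107, 'W': 36, 'yaw': np.float32(85.3), 'z': 0.0582, 'n': 533}
basket rim {'c': (0.482, 0.3154), 'L': 273, 'W': 182, 'yaw': np.float32(170.07), 'z': 0.0961, 'n': 1888}
mat {'c': (0.4436, -0.156), 'L': 420, 'W': 202, 'yaw': np.float32(90.42), 'z': 0.004, 'n': 6037}
track {'c': (0.6282, -0.1207), 'L': 484, 'W': 68, 'yaw': np.float32(85.24), 'z': 0.0084, 'n': 2643}
gapcheck 0.005259352219260549 0.0009757719308193247
top0
A {'c': (0.4422, -0.0048), 'L': 170, 'W': 56, 'yaw': np.float32(178.67), 'z': 0.0329, 'n': 1591}
B {'c': (0.4542, -0.1696), 'L': 148, 'W': 56, 'yaw': np.float32(177.61), 'z': 0.0613, 'n': 1368}
s1 {'c': (0.6103, -0.304), 'L': 105, 'W': 36, 'yaw': np.float32(85.6), 'z': 0.0597, 'n': 624}
s2 {'c': (0.6208, -0.186), 'L': 104, 'W': 35, 'yaw': np.float32(84.96), 'z': 0.0598, 'n': 609}
basket rim {'c': (0.4806, 0.3138), 'L': 270, 'W': 181, 'yaw': np.float32(169.97), 'z': 0.0967, 'n': 1938}
mat {'c': (0.4405, -0.2875), 'L': 200, 'W': 162, 'yaw': np.float32(0.0), 'z': 0.0051, 'n': 8996}
track {'c': (0.6277, -0.1225), 'L': 482, 'W': 62, 'yaw': np.float32(85.01), 'z': 0.0087, 'n': 2538}
gapcheck 0.005439425772950202 0.0016814658070811728
```

```bash
cat > go.py <<'E'
import sys
from h import *
# usage: go.py x y z yaw ; prints total shift in tool axes and turn
x,y,z,yaw=map(float,sys.argv[1:5])
s=r.get_state();T=tool()
d=T[:3,:3].T@(np.array([x,y,z])-T[:3,3])
cy=np.degrees(np.arctan2(T[1,0],T[0,0])); dy=(yaw-cy+180)%360-180
print('t',round(s['time_s'],2),'tcp',s['tcp_pos'].round(4),'yaw',round(cy,2),'w',round(s['gripper_width'],4),'F',s['contact_force'].round(1),'j',s['joints'].round(0))
print('tx %.4f ty %.4f tz %.4f turn %.4f'%(*d,-np.radians(dy)))
E
python3 go.py .622 -.185 .15 85
```

```text
t 0.15 tcp [ 0.2557 -0.6243  0.2428] yaw 22.27 w 0.0877 F [-0.8 -0.4 -0.2] j [-51.  21.   1.  -0. -70. -17.]
tx 0.5055 ty 0.0931 tz 0.2676 turn -1.0949
```

apply_moves(
  deltas=[
    {"tx":0.5055,"ty":0.0,"tz":0.2676,"turn":-1.0949,"gripper":0.0876},
    {"tx":0.5055,"ty":0.0,"tz":0.2676,"turn":-1.0949},
    {"tx":0.5055,"ty":0.0,"tz":0.2676,"turn":-1.0949},
    {"tx":0.5055,"ty":0.0,"tz":0.2676,"turn":-1.0949},
    {"tx":0.5055,"ty":0.0,"tz":0.2676,"turn":-1.0949},
  ],
)

```text
invalid input at $.deltas[1]: expected keys tx, ty, tz, turn, gripper
```

```bash
python3 go.py .622 -.185 .24 85
```

```text
t 0.15 tcp [ 0.2557 -0.6243  0.2428] yaw 22.27 w 0.0877 F [-0.8 -0.4 -0.2] j [-51.  21.   1.  -0. -70. -17.]
tx 0.5055 ty 0.0031 tz 0.2677 turn -1.0949
```

apply_moves(
  deltas=[
    {"tx":0.5055,"ty":0.0,"tz":0.2676,"turn":-1.0949,"gripper":0.0876},
    {"tx":0.5055,"ty":0.0,"tz":0.2676,"turn":-1.0949,"gripper":0.0876},
    {"tx":0.5055,"ty":0.0,"tz":0.2676,"turn":-1.0949,"gripper":0.0876},
    {"tx":0.5055,"ty":0.0,"tz":0.2676,"turn":-1.0949,"gripper":0.0876},
    {"tx":0.5055,"ty":0.0,"tz":0.2676,"turn":-1.0949,"gripper":0.0876},
  ],
)

```text
time_s: 0.65
tcp_pos: [0.4168, -0.4309, 0.2435]
eef_rot: [-90.0, -0.0, 65.6]
contact_force: [1.4, -0.4, 0.3]
gripper_width: 0.0876
```

```bash
python3 go.py .622 -.185 .24 85
```

```text
t 0.65 tcp [ 0.4168 -0.4309  0.2435] yaw 65.59 w 0.0876 F [ 1.4 -0.4  0.3] j [-27.  14.  -9.  -0. -67.   3.]
tx 0.3087 ty 0.0035 tz -0.0852 turn -0.3388
```

apply_moves(
  deltas=[
    {"tx":0.3087,"ty":0.0,"tz":-0.0852,"turn":-0.3388,"gripper":0.0876},
    {"tx":0.3087,"ty":0.0,"tz":-0.0852,"turn":-0.3388,"gripper":0.0876},
    {"tx":0.3087,"ty":0.0,"tz":-0.0852,"turn":-0.3388,"gripper":0.0876},
    {"tx":0.3087,"ty":0.0,"tz":-0.0852,"turn":-0.3388,"gripper":0.0876},
    {"tx":0.3087,"ty":0.0,"tz":-0.0852,"turn":-0.3388,"gripper":0.0876},
  ],
)

```text
time_s: 1.15
tcp_pos: [0.5782, -0.2397, 0.2436]
eef_rot: [-90.0, -0.0, 84.7]
contact_force: [0.5, -0.7, 0.1]
gripper_width: 0.0877
```

```bash
python3 go.py .622 -.185 .2 85
```

```text
t 1.15 tcp [ 0.5782 -0.2397  0.2436] yaw 84.68 w 0.0877 F [ 0.5 -0.7  0.1] j [ -5.  16.  -6.  -0. -68.  -1.]
tx 0.0585 ty 0.0436 tz -0.0385 turn -0.0057
```

apply_moves(
  deltas=[
    {"tx":0.0585,"ty":0.0436,"tz":-0.0385,"turn":-0.0057,"gripper":0.0876},
    {"tx":0.0585,"ty":0.0436,"tz":-0.0385,"turn":-0.0057,"gripper":0.0876},
    {"tx":0.0585,"ty":0.0436,"tz":-0.0385,"turn":-0.0057,"gripper":0.0876},
    {"tx":0.0585,"ty":0.0436,"tz":-0.0385,"turn":-0.0057,"gripper":0.0876},
    {"tx":0.0585,"ty":0.0436,"tz":-0.0385,"turn":-0.0057,"gripper":0.0876},
  ],
)

```text
time_s: 1.65
tcp_pos: [0.6209, -0.1875, 0.2005]
eef_rot: [-90.0, 0.0, 85.0]
contact_force: [-0.4, -0.1, 1.2]
gripper_width: 0.0877
```

```bash
python3 - <<'E'
from h import *
p,d,K,T=snap('wrist','w1')
snap('scene','s1'); 
P=cloud(d,K,T)[d>0]
for b in [(.55,.7,-.37,-.245),(.55,.7,-.243,-.1)]:
    try: print(rect(P,.05,.07,b))
    except Exception as e: print(e)
E
python3 go.py .622 -.185 .054 85
```

```text
{'c': (0.6149, -0.3003), 'L': 98, 'W': 35, 'yaw': np.float32(85.6), 'z': 0.0585, 'n': 6961}
{'c': (0.6247, -0.1878), 'L': 105, 'W': 35, 'yaw': np.float32(85.76), 'z': 0.0584, 'n': 5178}
t 1.75 tcp [ 0.6209 -0.1879  0.2009] yaw 84.92 w 0.0875 F [ 0.8 -0.4 -0.2] j [  0.  20.  -6.   0. -64.  -5.]
tx 0.0030 ty 0.1469 tz -0.0007 turn -0.0014
```

View pics/w1.png

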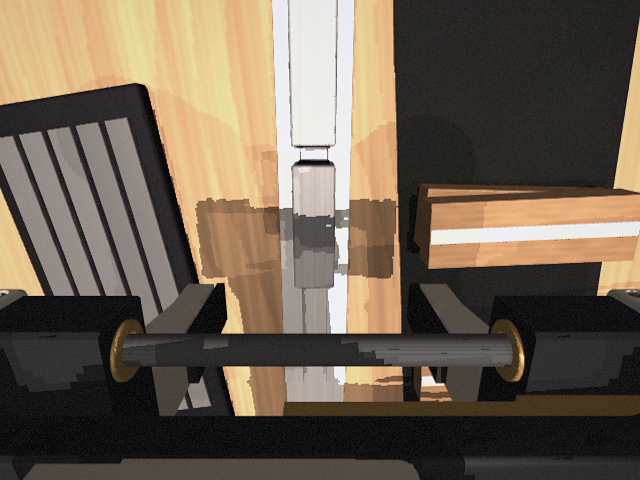

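The wrist view shows stop2 at (314,225), stop1 beyond it at (313,75), and the stacked cartons at right (525,230), all as expected. I descend to the nearer stop.

apply_moves(
  deltas=[
    {"tx":0.003,"ty":0.05,"tz":-0.002,"turn":-0.0014,"gripper":0.07},
    {"tx":0.003,"ty":0.1,"tz":-0.002,"turn":-0.0014,"gripper":0.07},
    {"tx":0.003,"ty":0.135,"tz":-0.002,"turn":-0.0014,"gripper":0.07},
    {"tx":0.003,"ty":0.1469,"tz":-0.002,"turn":-0.0014,"gripper":0.07},
    {"tx":0.003,"ty":0.1469,"tz":-0.002,"turn":-0.0014,"gripper":0.07},
  ],
)

```text
time_s: 2.25
tcp_pos: [0.6224, -0.1848, 0.0522]
eef_rot: [-89.9, 0.0, 85.0]
contact_force: [0.8, -0.7, 1.3]
gripper_width: 0.0701
```

```bash
python3 go.py .6235 -.186 .054 85
```

```text
t 2.25 tcp [ 0.6224 -0.1848  0.0522] yaw 85.02 w 0.0701 F [ 0.8 -0.7  1.3] j [  1.  28. -15.   0. -47.  -6.]
tx -0.0011 ty -0.0018 tz -0.0012 turn 0.0003
```

apply_moves(
  newtons=30,
  deltas=[
    {"tx":0,"ty":-0.002,"tz":-0.001,"turn":0,"gripper":0.03},
    {"tx":0,"ty":-0.002,"tz":-0.001,"turn":0,"gripper":0.03},
    {"tx":0,"ty":-0.002,"tz":-0.001,"turn":0,"gripper":0.03},
    {"tx":0,"ty":-0.002,"tz":-0.001,"turn":0,"gripper":0.03},
    {"tx":0,"ty":-0.002,"tz":-0.001,"turn":0,"gripper":0.03},
  ],
)

```text
time_s: 2.75
tcp_pos: [0.6246, -0.1842, 0.0558]
eef_rot: [-90.1, -0.0, 85.1]
contact_force: [-0.1, 0.4, -0.2]
gripper_width: 0.0356
```

```bash
python3 go.py .6435 .058 .054 85
```

```text
t 2.75 tcp [ 0.6246 -0.1842  0.0558] yaw 85.07 w 0.0356 F [-0.1  0.4 -0.2] j [  1.  28. -15.  -0. -47.  -6.]
tx 0.2429 ty 0.0018 tz 0.0020 turn 0.0012
```

apply_moves(
  newtons=35,
  deltas=[
    {"tx":0,"ty":0,"tz":0,"turn":0,"gripper":0.03},
    {"tx":0,"ty":0,"tz":0,"turn":0,"gripper":0.03},
    {"tx":0.01,"ty":0,"tz":0,"turn":0,"gripper":0.03},
    {"tx":0.03,"ty":0,"tz":0,"turn":0,"gripper":0.03},
    {"tx":0.05,"ty":0,"tz":0,"turn":0,"gripper":0.03},
  ],
)

```text
time_s: 3.25
tcp_pos: [0.6289, -0.1352, 0.0556]
eef_rot: [-90.0, 0.1, 85.0]
contact_force: [-0.1, -4.6, 2.5]
gripper_width: 0.0338
```

```bash
python3 go.py .6435 .058 .054 85
```

```text
t 3.25 tcp [ 0.6289 -0.1352  0.0556] yaw 85.03 w 0.0338 F [-0.1 -4.6  2.5] j [  5.  27. -16.   0. -47. -10.]
tx 0.1937 ty 0.0014 tz 0.0022 turn 0.0005
```

Gripped and sliding.

apply_moves(
  deltas=[
    {"tx":0.03,"ty":0,"tz":0,"turn":0,"gripper":0.03},
    {"tx":0.06,"ty":0,"tz":0,"turn":0,"gripper":0.03},
    {"tx":0.09,"ty":0,"tz":0,"turn":0,"gripper":0.03},
    {"tx":0.12,"ty":0,"tz":0,"turn":0,"gripper":0.03},
    {"tx":0.15,"ty":0,"tz":0,"turn":0,"gripper":0.03},
  ],
)

```text
time_s: 3.75
tcp_pos: [0.6417, 0.0152, 0.0556]
eef_rot: [-90.0, 0.1, 85.1]
contact_force: [-0.3, -5.7, 4.0]
gripper_width: 0.034
```

```bash
python3 go.py .6435 .058 .054 85
```

```text
t 3.75 tcp [0.6417 0.0152 0.0556] yaw 85.07 w 0.034 F [-0.3 -5.7  4. ] j [ 19.  27. -16.   0. -47. -24.]
tx 0.0428 ty 0.0016 tz 0.0019 turn 0.0012
```

apply_moves(
  deltas=[
    {"tx":0.025,"ty":0,"tz":0,"turn":0,"gripper":0.03},
    {"tx":0.046,"ty":0,"tz":0,"turn":0,"gripper":0.03},
    {"tx":0.046,"ty":0,"tz":0,"turn":0,"gripper":0.03},
    {"tx":0.046,"ty":0,"tz":0,"turn":0,"gripper":0.03},
  ],
)

```text
time_s: 4.15
tcp_pos: [0.6464, 0.0628, 0.0556]
eef_rot: [-90.1, -0.1, 85.2]
contact_force: [0.5, 4.8, 2.4]
gripper_width: 0.0338
```

```bash
python3 - <<'E'
from h import *
for n in ('scene','top'):
    p,d,K,T=snap(n,n+'2'); P=cloud(d,K,T)[d>0]
cv2.imwrite('pics/crop2.png',cv2.resize(cv2.imread('pics/scene2.png')[180:400,150:450],(800,587)))
E
python3 go.py .6435 .058 .054 85
```

```text
t 4.25 tcp [0.6464 0.062  0.0556] yaw 85.11 w 0.0335 F [0.5 5.3 4.4] j [ 23.  28. -15.  -0. -47. -28.]
tx -0.0042 ty 0.0016 tz 0.0026 turn 0.0019
```

View pics/crop2.png

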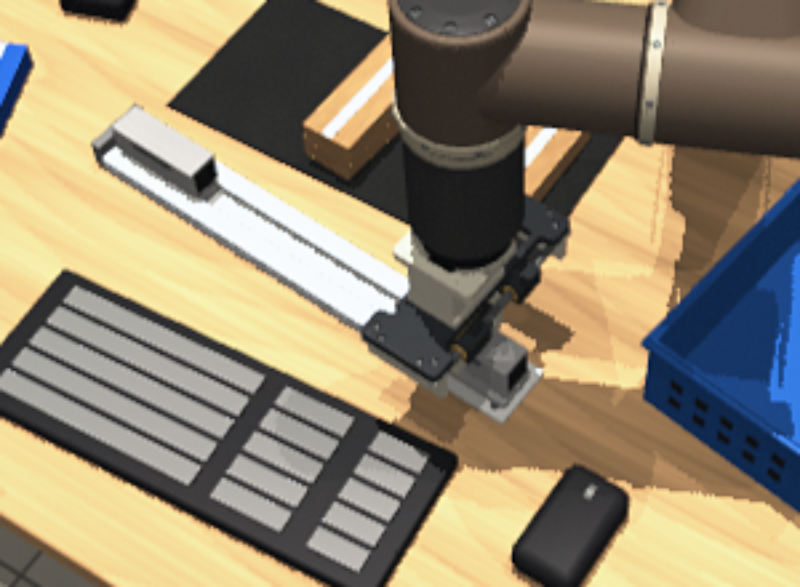

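The stop is off the lips at the track's end, at crop (500,365). I lift gently.

apply_moves(
  deltas=[
    {"tx":0,"ty":-0.004,"tz":0,"turn":0,"gripper":0.03},
    {"tx":0,"ty":-0.008,"tz":0,"turn":0,"gripper":0.03},
    {"tx":0,"ty":-0.012,"tz":0,"turn":0,"gripper":0.03},
    {"tx":0,"ty":-0.02,"tz":0,"turn":0,"gripper":0.03},
  ],
)

```text
time_s: 4.65
tcp_pos: [0.6445, 0.0601, 0.0744]
eef_rot: [-89.9, 0.1, 85.0]
contact_force: [-0.1, -0.5, -6.6]
gripper_width: 0.0339
```

```bash
python3 go.py .646 .062 .19 80
```

```text
t 4.65 tcp [0.6445 0.0601 0.0744] yaw 85.02 w 0.0339 F [-0.1 -0.5 -6.6] j [ 23.  26. -14.  -0. -49. -28.]
tx 0.0019 ty -0.1156 tz -0.0011 turn 0.0876
```

apply_moves(
  deltas=[
    {"tx":0,"ty":-0.045,"tz":0,"turn":0.03,"gripper":0.03},
    {"tx":0,"ty":-0.09,"tz":0,"turn":0.06,"gripper":0.03},
    {"tx":0,"ty":-0.1156,"tz":0,"turn":0.0876,"gripper":0.03},
    {"tx":0,"ty":-0.1156,"tz":0,"turn":0.0876,"gripper":0.03},
  ],
)

```text
time_s: 5.05
tcp_pos: [0.6478, 0.0611, 0.1963]
eef_rot: [-90.5, -0.2, 80.0]
contact_force: [1.0, 0.2, -5.9]
gripper_width: 0.0338
```

```bash
python3 go.py .540 .306 .19 80
```

```text
t 5.05 tcp [0.6478 0.0611 0.1963] yaw 80.03 w 0.0338 F [ 1.   0.2 -5.9] j [ 23.  20.  -7.   0. -63. -33.]
tx 0.2225 ty 0.0059 tz 0.1486 turn 0.0005
```

apply_moves(
  deltas=[
    {"tx":0.0325,"ty":0,"tz":0.022,"turn":0,"gripper":0.03},
    {"tx":0.065,"ty":0,"tz":0.044,"turn":0,"gripper":0.03},
    {"tx":0.1,"ty":0,"tz":0.067,"turn":0,"gripper":0.03},
    {"tx":0.135,"ty":0,"tz":0.09,"turn":0,"gripper":0.03},
    {"tx":0.17,"ty":0,"tz":0.1135,"turn":0,"gripper":0.03},
  ],
)

```text
time_s: 5.55
tcp_pos: [0.5614, 0.2486, 0.1891]
eef_rot: [-89.9, 0.1, 80.0]
contact_force: [1.0, 0.5, -6.5]
gripper_width: 0.0339
```

```bash
python3 go.py .540 .306 .19 80
```

```text
t 5.55 tcp [0.5614 0.2486 0.1891] yaw 80.04 w 0.0339 F [ 1.   0.5 -6.5] j [ 42.  17. -12.  -0. -61. -52.]
tx 0.0529 ty -0.0009 tz 0.0310 turn 0.0006
```

apply_moves(
  deltas=[
    {"tx":0.028,"ty":0,"tz":0.017,"turn":0,"gripper":0.03},
    {"tx":0.053,"ty":0,"tz":0.031,"turn":0,"gripper":0.03},
    {"tx":0.053,"ty":0,"tz":0.031,"turn":0,"gripper":0.03},
    {"tx":0.053,"ty":0,"tz":0.031,"turn":0,"gripper":0.03},
    {"tx":0.053,"ty":0,"tz":0.031,"turn":0,"gripper":0.03},
  ],
)

```text
time_s: 6.05
tcp_pos: [0.5413, 0.3046, 0.1896]
eef_rot: [-89.9, 0.1, 80.0]
contact_force: [0.3, 0.1, -6.4]
gripper_width: 0.0336
```

```bash
python3 go.py .540 .306 .0575 80; python3 - <<'E'
from h import *
snap('scene','s3')
for n in ('scene','top'):
  p,d,K,T=snap(n,n+'3'); P=cloud(d,K,T)[d>0]
  m=(P[:,2]>.085)&(P[:,2]<.105)
  Q=P[m]
  R=np.array([[np.cos(np.radians(-10)),-np.sin(np.radians(-10))],[np.sin(np.radians(-10)),np.cos(np.radians(-10))]])
cv2.imwrite('pics/crop3.png',cv2.resize(cv2.imread('pics/scene3.png')[150:400,330:630],(800,667))[:600])
E
```

```text
t 6.05 tcp [0.5413 0.3046 0.1896] yaw 80.03 w 0.0336 F [ 0.3  0.1 -6.4] j [ 47.  18. -11.  -0. -62. -57.]
tx 0.0014 ty 0.1321 tz 0.0014 turn 0.0006
```

View pics/crop3.png

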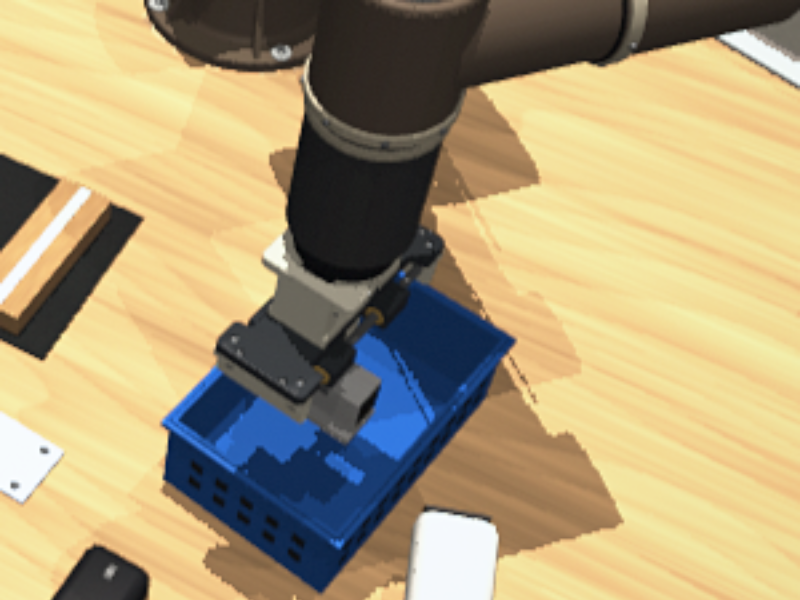

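The stop is over the basket, clear of the walls, so I descend.

apply_moves(
  deltas=[
    {"tx":0.001,"ty":0.04,"tz":0.001,"turn":0,"gripper":0.03},
    {"tx":0.001,"ty":0.08,"tz":0.001,"turn":0,"gripper":0.03},
    {"tx":0.001,"ty":0.11,"tz":0.001,"turn":0,"gripper":0.03},
    {"tx":0.001,"ty":0.125,"tz":0.001,"turn":0,"gripper":0.03},
    {"tx":0.001,"ty":0.128,"tz":0.001,"turn":0,"gripper":0.03},
  ],
)

```text
time_s: 6.7
tcp_pos: [0.5401, 0.3049, 0.0603]
eef_rot: [-89.9, 0.2, 80.0]
contact_force: [-0.4, 0.4, -6.7]
gripper_width: 0.0338
```

```bash
python3 go.py .540 .306 .0555 80
```

```text
t 6.7 tcp [0.5401 0.3049 0.0603] yaw 79.98 w 0.0338 F [-0.4  0.4 -6.7] j [ 47.  25. -19.  -0. -46. -57.]
tx 0.0010 ty 0.0048 tz 0.0003 turn -0.0004
```

apply_moves(
  deltas=[
    {"tx":0,"ty":0.002,"tz":0,"turn":0,"gripper":0.03},
    {"tx":0,"ty":0.004,"tz":0,"turn":0,"gripper":0.03},
    {"tx":0,"ty":0.005,"tz":0,"turn":0,"gripper":0.03},
    {"tx":0,"ty":0.005,"tz":0,"turn":0,"gripper":0.03},
  ],
)

```text
time_s: 7.1
tcp_pos: [0.5412, 0.3069, 0.0585]
eef_rot: [-90.0, -0.1, 80.0]
contact_force: [-0.2, -1.0, -6.8]
gripper_width: 0.0339
```

apply_moves(
  deltas=[
    {"tx":0,"ty":0.001,"tz":0,"turn":0,"gripper":0.03},
    {"tx":0,"ty":0.002,"tz":0,"turn":0,"gripper":0.03},
    {"tx":0,"ty":0.003,"tz":0,"turn":0,"gripper":0.03},
    {"tx":0,"ty":0.003,"tz":0,"turn":0,"gripper":0.03},
  ],
)

```text
time_s: 7.5
tcp_pos: [0.541, 0.3068, 0.0556]
eef_rot: [-90.0, -0.0, 80.1]
contact_force: [-3.6, -1.9, 4.2]
gripper_width: 0.0336
```

apply_moves(
  deltas=[
    {"tx":0,"ty":-0.001,"tz":0,"turn":0,"gripper":0.065},
    {"tx":0,"ty":-0.001,"tz":0,"turn":0,"gripper":0.065},
    {"tx":0,"ty":-0.001,"tz":0,"turn":0,"gripper":0.065},
    {"tx":0,"ty":-0.03,"tz":0,"turn":0,"gripper":0.065},
    {"tx":0,"ty":-0.08,"tz":0,"turn":0,"gripper":0.065},
  ],
)

```text
time_s: 8.0
tcp_pos: [0.5392, 0.3052, 0.132]
eef_rot: [-89.7, 0.3, 80.0]
contact_force: [1.1, 1.5, 0.1]
gripper_width: 0.0636
```

```bash
python3 go.py .540 .306 .2 80;
```

```text
t 8.0 tcp [0.5392 0.3052 0.132 ] yaw 80.02 w 0.0636 F [1.1 1.5 0.1] j [ 48.  21. -15.  -0. -55. -57.]
tx 0.0006 ty -0.0680 tz -0.0003 turn 0.0004
```

apply_moves(
  deltas=[
    {"tx":0,"ty":-0.04,"tz":0,"turn":0,"gripper":0.07},
    {"tx":-0.03,"ty":-0.068,"tz":0,"turn":-0.03,"gripper":0.07},
    {"tx":-0.08,"ty":-0.068,"tz":0,"turn":-0.06,"gripper":0.07},
    {"tx":-0.13,"ty":-0.068,"tz":0,"turn":-0.0876,"gripper":0.07},
    {"tx":-0.18,"ty":-0.068,"tz":0,"turn":-0.0876,"gripper":0.07},
  ],
)

```text
time_s: 8.5
tcp_pos: [0.5093, 0.1279, 0.2031]
eef_rot: [-90.1, -0.0, 85.2]
contact_force: [1.5, -0.3, 0.6]
gripper_width: 0.0699
```

```bash
python3 go.py .613 -.303 .2 85;
```

```text
t 8.5 tcp [0.5093 0.1279 0.2031] yaw 85.17 w 0.0699 F [ 1.5 -0.3  0.6] j [ 36.   8. -22.   0. -60. -40.]
tx -0.4207 ty 0.0029 tz -0.1396 turn 0.0030
```

apply_moves(
  deltas=[
    {"tx":-0.045,"ty":0,"tz":-0.015,"turn":0.003,"gripper":0.07},
    {"tx":-0.09,"ty":0,"tz":-0.03,"turn":0.003,"gripper":0.07},
    {"tx":-0.135,"ty":0,"tz":-0.045,"turn":0.003,"gripper":0.07},
    {"tx":-0.18,"ty":0,"tz":-0.06,"turn":0.003,"gripper":0.07},
    {"tx":-0.225,"ty":0,"tz":-0.075,"turn":0.003,"gripper":0.07},
  ],
)

```text
time_s: 9.0
tcp_pos: [0.5655, -0.1032, 0.203]
eef_rot: [-90.1, -0.0, 84.9]
contact_force: [1.9, 0.8, -0.5]
gripper_width: 0.0702
```

```bash
python3 go.py .613 -.303 .2 85;
```

```text
t 9.0 tcp [ 0.5655 -0.1032  0.203 ] yaw 84.91 w 0.0702 F [ 1.9  0.8 -0.5] j [  9.  13. -16.   0. -61. -14.]
tx -0.1948 ty 0.0031 tz -0.0650 turn -0.0016
```

apply_moves(
  deltas=[
    {"tx":-0.045,"ty":0,"tz":-0.015,"turn":0,"gripper":0.07},
    {"tx":-0.09,"ty":0,"tz":-0.03,"turn":0,"gripper":0.07},
    {"tx":-0.135,"ty":0,"tz":-0.045,"turn":0,"gripper":0.07},
    {"tx":-0.18,"ty":0,"tz":-0.06,"turn":0,"gripper":0.07},
    {"tx":-0.195,"ty":0,"tz":-0.065,"turn":0,"gripper":0.07},
  ],
)

```text
time_s: 9.5
tcp_pos: [0.6128, -0.3055, 0.2019]
eef_rot: [-90.0, 0.0, 84.7]
contact_force: [0.2, 0.2, 0.2]
gripper_width: 0.0701
```

```bash
python3 - <<'E'
from h import *
for n in ('scene','top'):
  p,d,K,T=snap(n,n+'4'); P=cloud(d,K,T)[d>0]
  try:
    print(n,'s in basket',rect(P,.045,.068,(.36,.62,.23,.4)))
    print('s1',rect(P,.05,.07,(.55,.7,-.37,-.2)))
    print('A',rect(P,.02,.045,(.3,.6,-.07,.07)))
    print('B',rect(P,.05,.075,(.3,.53,-.25,-.1)))
  except Exception as e: print(e)
E
python3 go.py .613 -.303 .055 85;
```

```text
scene s in basket {'c': (0.5407, 0.306), 'L': 107, 'W': 38, 'yaw': np.float32(80.54), 'z': 0.0578, 'n': 1372}
s1 {'c': (0.6142, -0.3019), 'L': 108, 'W': 36, 'yaw': np.float32(83.99), 'z': 0.0585, 'n': 488}
A {'c': (0.445, -0.0031), 'L': 173, 'W': 59, 'yaw': np.float32(177.66), 'z': 0.0316, 'n': 1274}
B {'c': (0.445, -0.1674), 'L': 171, 'W': 58, 'yaw': np.float32(177.44), 'z': 0.0598, 'n': 1136}
top s in basket {'c': (0.5375, 0.3033), 'L': 107, 'W': 35, 'yaw': np.float32(79.38), 'z': 0.0589, 'n': 1123}
s1 {'c': (0.6124, -0.2803), 'L': 58, 'W': 34, 'yaw': np.float32(85.6), 'z': 0.0597, 'n': 346}
max() iterable argument is empty
t 9.6 tcp [ 0.6124 -0.3039  0.2016] yaw 84.71 w 0.0699 F [-0.1 -0.2 -0.2] j [-10.  23.  -1.   0. -66.   5.]
tx 0.0009 ty 0.1466 tz -0.0007 turn -0.0051
```

View pics/scene4.png

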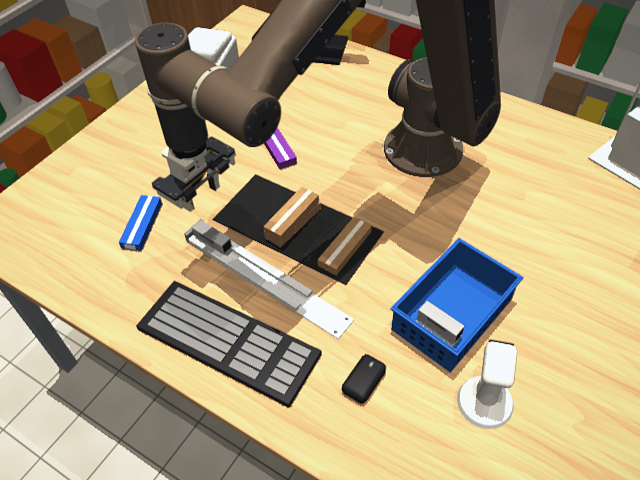

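The first stop stands in the basket at (440,320), and the second is still on the track at (210,235). I descend on the second.

apply_moves(
  deltas=[
    {"tx":0.001,"ty":0.05,"tz":-0.001,"turn":-0.005,"gripper":0.07},
    {"tx":0.001,"ty":0.1,"tz":-0.001,"turn":-0.005,"gripper":0.07},
    {"tx":0.001,"ty":0.135,"tz":-0.001,"turn":-0.005,"gripper":0.07},
    {"tx":0.001,"ty":0.1466,"tz":-0.001,"turn":-0.005,"gripper":0.07},
    {"tx":0.001,"ty":0.1466,"tz":-0.001,"turn":-0.005,"gripper":0.07},
  ],
)

```text
time_s: 10.1
tcp_pos: [0.6129, -0.2994, 0.0548]
eef_rot: [-89.8, -0.0, 85.2]
contact_force: [-0.3, 0.4, 0.4]
gripper_width: 0.0697
```

apply_moves(
  newtons=35,
  deltas=[
    {"tx":0,"ty":0,"tz":0,"turn":0,"gripper":0.03},
    {"tx":0,"ty":0,"tz":0,"turn":0,"gripper":0.03},
    {"tx":0,"ty":0,"tz":0,"turn":0,"gripper":0.03},
    {"tx":0,"ty":0,"tz":0,"turn":0,"gripper":0.03},
    {"tx":0,"ty":0,"tz":0,"turn":0,"gripper":0.03},
  ],
)

```text
time_s: 10.6
tcp_pos: [0.6138, -0.3005, 0.0569]
eef_rot: [-90.1, 0.0, 85.2]
contact_force: [-0.2, -0.3, -0.4]
gripper_width: 0.0353
```

apply_moves(
  deltas=[
    {"tx":0,"ty":0,"tz":0,"turn":0,"gripper":0.03},
    {"tx":0,"ty":0,"tz":0,"turn":0,"gripper":0.03},
  ],
)

```text
time_s: 10.8
tcp_pos: [0.614, -0.3005, 0.0567]
eef_rot: [-90.0, 0.0, 85.2]
contact_force: [0.1, 1.7, 5.5]
gripper_width: 0.0339
```

```bash
python3 go.py .6445 .061 .055 85;
```

```text
t 10.8 tcp [ 0.614  -0.3005  0.0567] yaw 85.19 w 0.0339 F [0.1 1.7 5.5] j [-10.  30. -10.   0. -49.   5.]
tx 0.3628 ty 0.0016 tz -0.0001 turn 0.0033
```

apply_moves(
  deltas=[
    {"tx":0.01,"ty":0,"tz":0,"turn":0,"gripper":0.03},
    {"tx":0.03,"ty":0,"tz":0,"turn":0,"gripper":0.03},
    {"tx":0.06,"ty":0,"tz":0,"turn":0.003,"gripper":0.03},
    {"tx":0.09,"ty":0,"tz":0,"turn":0.003,"gripper":0.03},
    {"tx":0.12,"ty":0,"tz":0,"turn":0.003,"gripper":0.03},
  ],
)

```text
time_s: 11.3
tcp_pos: [0.6239, -0.1811, 0.0567]
eef_rot: [-90.0, 0.1, 85.0]
contact_force: [0.1, -5.8, 3.1]
gripper_width: 0.0336
```

```bash
python3 go.py .6445 .063 .055 85;
```

```text
t 11.3 tcp [ 0.6239 -0.1811  0.0567] yaw 84.99 w 0.0336 F [ 0.1 -5.8  3.1] j [  1.  28. -15.   0. -47.  -6.]
tx 0.2449 ty 0.0013 tz 0.0008 turn -0.0001
```

apply_moves(
  deltas=[
    {"tx":0.03,"ty":0,"tz":0,"turn":0,"gripper":0.03},
    {"tx":0.06,"ty":0,"tz":0,"turn":0,"gripper":0.03},
    {"tx":0.09,"ty":0,"tz":0,"turn":0,"gripper":0.03},
    {"tx":0.12,"ty":0,"tz":0,"turn":0,"gripper":0.03},
    {"tx":0.15,"ty":0,"tz":0,"turn":0,"gripper":0.03},
  ],
)

```text
time_s: 11.8
tcp_pos: [0.6368, -0.0315, 0.0567]
eef_rot: [-90.0, 0.1, 85.0]
contact_force: [-0.3, -6.1, 4.3]
gripper_width: 0.0336
```

```bash
python3 go.py .6445 .063 .055 85;
```

```text
t 11.8 tcp [ 0.6368 -0.0315  0.0567] yaw 85.01 w 0.0336 F [-0.3 -6.1  4.3] j [ 15.  27. -17.   0. -47. -20.]
tx 0.0948 ty 0.0015 tz 0.0005 turn 0.0002
```

apply_moves(
  deltas=[
    {"tx":0.03,"ty":0,"tz":0,"turn":0,"gripper":0.03},
    {"tx":0.06,"ty":0,"tz":0,"turn":0,"gripper":0.03},
    {"tx":0.085,"ty":0,"tz":0,"turn":0,"gripper":0.03},
    {"tx":0.095,"ty":0,"tz":0,"turn":0,"gripper":0.03},
    {"tx":0.095,"ty":0,"tz":0,"turn":0,"gripper":0.03},
  ],
)

```text
time_s: 12.3
tcp_pos: [0.6454, 0.0651, 0.0567]
eef_rot: [-90.1, -0.0, 85.1]
contact_force: [-1.3, 6.2, 5.6]
gripper_width: 0.0337
```

apply_moves(
  deltas=[
    {"tx":0,"ty":-0.004,"tz":0,"turn":0,"gripper":0.03},
    {"tx":0,"ty":-0.008,"tz":0,"turn":0,"gripper":0.03},
    {"tx":0,"ty":-0.012,"tz":0,"turn":0,"gripper":0.03},
    {"tx":0,"ty":-0.02,"tz":0,"turn":0,"gripper":0.03},
  ],
)

```text
time_s: 12.7
tcp_pos: [0.6441, 0.0626, 0.0753]
eef_rot: [-89.9, 0.0, 85.0]
contact_force: [0.6, 0.0, -7.5]
gripper_width: 0.0342
```

```bash
python3 go.py .646 .062 .19 80
```

```text
t 12.7 tcp [0.6441 0.0626 0.0753] yaw 84.96 w 0.0342 F [ 0.6  0.  -7.5] j [ 23.  26. -14.  -0. -50. -28.]
tx -0.0006 ty -0.1147 tz -0.0017 turn 0.0866
```

apply_moves(
  deltas=[
    {"tx":0,"ty":-0.045,"tz":0,"turn":0.03,"gripper":0.03},
    {"tx":0,"ty":-0.09,"tz":0,"turn":0.06,"gripper":0.03},
    {"tx":0,"ty":-0.1147,"tz":0,"turn":0.0866,"gripper":0.03},
    {"tx":0,"ty":-0.1147,"tz":0,"turn":0.0866,"gripper":0.03},
  ],
)

```text
time_s: 13.1
tcp_pos: [0.6474, 0.0635, 0.1962]
eef_rot: [-90.4, -0.2, 80.0]
contact_force: [0.8, 0.2, -6.4]
gripper_width: 0.0339
```

```bash
python3 go.py .422 .328 .19 80
```

```text
t 13.1 tcp [0.6474 0.0635 0.1962] yaw 80.03 w 0.0339 F [ 0.8  0.2 -6.4] j [ 23.  20.  -7.   0. -63. -33.]
tx 0.2214 ty 0.0049 tz 0.2678 turn 0.0005
```

apply_moves(
  deltas=[
    {"tx":0.03,"ty":0,"tz":0.036,"turn":0,"gripper":0.03},
    {"tx":0.06,"ty":0,"tz":0.072,"turn":0,"gripper":0.03},
    {"tx":0.09,"ty":0,"tz":0.108,"turn":0,"gripper":0.03},
    {"tx":0.12,"ty":0,"tz":0.145,"turn":0,"gripper":0.03},
    {"tx":0.15,"ty":0,"tz":0.18,"turn":0,"gripper":0.03},
  ],
)

```text
time_s: 13.6
tcp_pos: [0.4913, 0.2424, 0.1892]
eef_rot: [-89.9, 0.1, 80.0]
contact_force: [0.8, 1.8, -5.8]
gripper_width: 0.0337
```

```bash
python3 go.py .422 .328 .19 80
```

```text
t 13.6 tcp [0.4913 0.2424 0.1892] yaw 80.03 w 0.0337 F [ 0.8  1.8 -5.8] j [ 47.  11. -20.  -0. -59. -57.]
tx 0.0723 ty -0.0008 tz 0.0830 turn 0.0006
```

apply_moves(
  deltas=[
    {"tx":0.03,"ty":0,"tz":0.034,"turn":0,"gripper":0.03},
    {"tx":0.055,"ty":0,"tz":0.064,"turn":0,"gripper":0.03},
    {"tx":0.0723,"ty":0,"tz":0.083,"turn":0,"gripper":0.03},
    {"tx":0.0723,"ty":0,"tz":0.083,"turn":0,"gripper":0.03},
    {"tx":0.0723,"ty":0,"tz":0.083,"turn":0,"gripper":0.03},
  ],
)

```text
time_s: 14.1
tcp_pos: [0.4233, 0.3274, 0.1895]
eef_rot: [-89.9, 0.1, 80.1]
contact_force: [0.8, 0.0, -7.1]
gripper_width: 0.0337
```

```bash
python3 go.py .422 .328 .057 80
```

```text
t 14.1 tcp [0.4233 0.3274 0.1895] yaw 80.15 w 0.0337 F [ 0.8  0.  -7.1] j [ 59.  10. -21.  -0. -59. -69.]
tx 0.0006 ty 0.1325 tz 0.0012 turn 0.0025
```

apply_moves(
  deltas=[
    {"tx":0,"ty":0.04,"tz":0.001,"turn":0.002,"gripper":0.03},
    {"tx":0,"ty":0.08,"tz":0.001,"turn":0.002,"gripper":0.03},
    {"tx":0,"ty":0.11,"tz":0.001,"turn":0.002,"gripper":0.03},
    {"tx":0,"ty":0.125,"tz":0.001,"turn":0.002,"gripper":0.03},
    {"tx":0,"ty":0.128,"tz":0.001,"turn":0.002,"gripper":0.03},
  ],
)

```text
time_s: 14.6
tcp_pos: [0.4228, 0.3252, 0.06]
eef_rot: [-89.9, 0.3, 79.8]
contact_force: [-0.4, -0.4, -6.6]
gripper_width: 0.0338
```

apply_moves(
  deltas=[
    {"tx":0,"ty":0.002,"tz":0,"turn":0,"gripper":0.03},
    {"tx":0,"ty":0.004,"tz":0,"turn":0,"gripper":0.03},
    {"tx":0,"ty":0.005,"tz":0,"turn":0,"gripper":0.03},
    {"tx":0,"ty":0.005,"tz":0,"turn":0,"gripper":0.03},
  ],
)

```text
time_s: 15.0
tcp_pos: [0.4236, 0.3281, 0.0584]
eef_rot: [-90.0, -0.1, 79.9]
contact_force: [-0.6, 0.4, -6.6]
gripper_width: 0.0335
```

apply_moves(
  deltas=[
    {"tx":0,"ty":0.001,"tz":0,"turn":0,"gripper":0.03},
    {"tx":0,"ty":0.002,"tz":0,"turn":0,"gripper":0.03},
    {"tx":0,"ty":0.002,"tz":0,"turn":0,"gripper":0.03},
  ],
)

```text
time_s: 15.3
tcp_pos: [0.4236, 0.3282, 0.0567]
eef_rot: [-90.0, -0.0, 80.0]
contact_force: [-1.7, -0.8, 3.6]
gripper_width: 0.0338
```

Seated. I release it and rise.

apply_moves(
  deltas=[
    {"tx":0,"ty":0,"tz":0,"turn":0,"gripper":0.065},
    {"tx":0,"ty":0,"tz":0,"turn":0,"gripper":0.065},
    {"tx":0,"ty":0,"tz":0,"turn":0,"gripper":0.065},
    {"tx":0,"ty":-0.03,"tz":0,"turn":0,"gripper":0.065},
    {"tx":0,"ty":-0.08,"tz":0,"turn":0,"gripper":0.065},
  ],
)

```text
time_s: 15.8
tcp_pos: [0.4221, 0.3262, 0.1338]
eef_rot: [-89.8, 0.4, 79.9]
contact_force: [0.8, 1.7, -0.2]
gripper_width: 0.0637
```

```bash
python3 go.py .445 -.1675 .2 178
```

```text
t 15.8 tcp [0.4221 0.3262 0.1338] yaw 79.91 w 0.0637 F [ 0.8  1.7 -0.2] j [ 59.  13. -25.  -0. -52. -69.]
tx -0.4825 ty -0.0636 tz -0.1088 turn -1.7119
```

apply_moves(
  deltas=[
    {"tx":0,"ty":-0.05,"tz":0,"turn":0,"gripper":0.0876},
    {"tx":-0.045,"ty":-0.09,"tz":0,"turn":-0.14,"gripper":0.0876},
    {"tx":-0.09,"ty":-0.09,"tz":0,"turn":-0.28,"gripper":0.0876},
    {"tx":-0.135,"ty":-0.09,"tz":0,"turn":-0.42,"gripper":0.0876},
    {"tx":-0.18,"ty":-0.09,"tz":0,"turn":-0.56,"gripper":0.0876},
  ],
)

```text
time_s: 16.3
tcp_pos: [0.3914, 0.1491, 0.2263]
eef_rot: [-90.1, -0.0, 112.4]
contact_force: [1.3, -0.4, 0.6]
gripper_width: 0.0871
```

```bash
python3 go.py .445 -.1675 .22 178
```

```text
t 16.3 tcp [0.3914 0.1491 0.2263] yaw 112.38 w 0.0871 F [ 1.3 -0.4  0.6] j [ 48.  -4. -31.   0. -63. -26.]
tx -0.3131 ty 0.0060 tz 0.0710 turn -1.1453
```

apply_moves(
  deltas=[
    {"tx":-0.04,"ty":0,"tz":0,"turn":-0.14,"gripper":0.0876},
    {"tx":-0.08,"ty":0,"tz":0,"turn":-0.28,"gripper":0.0876},
    {"tx":-0.12,"ty":0,"tz":0.015,"turn":-0.42,"gripper":0.0876},
    {"tx":-0.16,"ty":0,"tz":0.03,"turn":-0.56,"gripper":0.0876},
    {"tx":-0.2,"ty":0,"tz":0.04,"turn":-0.7,"gripper":0.0876},
  ],
)

```text
time_s: 16.8
tcp_pos: [0.4289, -0.0411, 0.2261]
eef_rot: [-90.0, 0.0, 148.3]
contact_force: [1.1, 0.8, 0.0]
gripper_width: 0.0872
```

```bash
python3 go.py .445 -.1675 .22 178
```

```text
t 16.8 tcp [ 0.4289 -0.0411  0.2261] yaw 148.29 w 0.0872 F [1.1 0.8 0. ] j [ 21.  -3. -30.   0. -63.  37.]
tx -0.0801 ty 0.0061 tz 0.0991 turn -0.5185
```

apply_moves(
  deltas=[
    {"tx":-0.025,"ty":0,"tz":0.032,"turn":-0.14,"gripper":0.0876},
    {"tx":-0.05,"ty":0,"tz":0.064,"turn":-0.28,"gripper":0.0876},
    {"tx":-0.08,"ty":0,"tz":0.099,"turn":-0.42,"gripper":0.0876},
    {"tx":-0.08,"ty":0,"tz":0.099,"turn":-0.5185,"gripper":0.0876},
    {"tx":-0.08,"ty":0,"tz":0.099,"turn":-0.5185,"gripper":0.0876},
  ],
)

```text
time_s: 17.3
tcp_pos: [0.4445, -0.1676, 0.2255]
eef_rot: [-90.0, -0.0, 177.7]
contact_force: [0.4, 0.5, 0.5]
gripper_width: 0.0877
```

```bash
python3 - <<'E'
from h import *
for n in ('scene','top','wrist'):
  p,d,K,T=snap(n,n+'5'); P=cloud(d,K,T)[d>0]
  for nm,a in (('sb',(.045,.068,(.36,.48,.25,.4))),('sa',(.045,.068,(.49,.62,.23,.4))),('A',(.02,.045,(.3,.6,-.07,.07))),('B',(.05,.075,(.3,.55,-.25,-.1)))):
   try: print(n,nm,rect(P,*a))
   except Exception as e: print(n,nm,'none')
E
python3 go.py .445 -.1675 .054 178;
```

```text
scene sb {'c': (0.423, 0.3248), 'L': 108, 'W': 39, 'yaw': np.float32(81.38), 'z': 0.0579, 'n': 834}
scene sa {'c': (0.541, 0.306), 'L': 105, 'W': 38, 'yaw': np.float32(79.78), 'z': 0.0581, 'n': 1103}
scene A {'c': (0.4446, -0.0042), 'L': 175, 'W': 59, 'yaw': np.float32(178.58), 'z': 0.0318, 'n': 1273}
scene B {'c': (0.4453, -0.167), 'L': 176, 'W': 59, 'yaw': np.float32(177.71), 'z': 0.0595, 'n': 1176}
top sb {'c': (0.4204, 0.3235), 'L': 107, 'W': 35, 'yaw': np.float32(80.07), 'z': 0.0593, 'n': 700}
top sa {'c': (0.5376, 0.3034), 'L': 106, 'W': 35, 'yaw': np.float32(79.76), 'z': 0.0589, 'n': 975}
top A {'c': (0.4305, -0.0174), 'L': 147, 'W': 30, 'yaw': np.float32(178.7), 'z': 0.033, 'n': 623}
top B {'c': (0.4047, -0.1673), 'L': 95, 'W': 55, 'yaw': np.float32(177.74), 'z': 0.0611, 'n': 974}
wrist sb none
wrist sa none
wrist A {'c': (0.4462, -0.0062), 'L': 170, 'W': 58, 'yaw': np.float32(177.84), 'z': 0.0315, 'n': 10739}
wrist B {'c': (0.4458, -0.1691), 'L': 170, 'W': 57, 'yaw': np.float32(177.48), 'z': 0.0597, 'n': 12118}
t 17.45 tcp [ 0.4444 -0.1655  0.2258] yaw 177.49 w 0.0875 F [ 0.1  0.4 -0.6] j [  3.   2. -25.  -0. -63.  84.]
tx -0.0007 ty 0.1718 tz 0.0020 turn -0.0089
```

View pics/scene5.png

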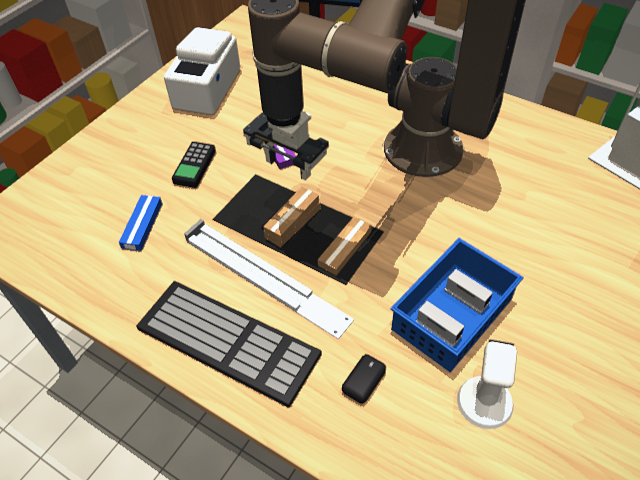

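View pics/wrist5.png

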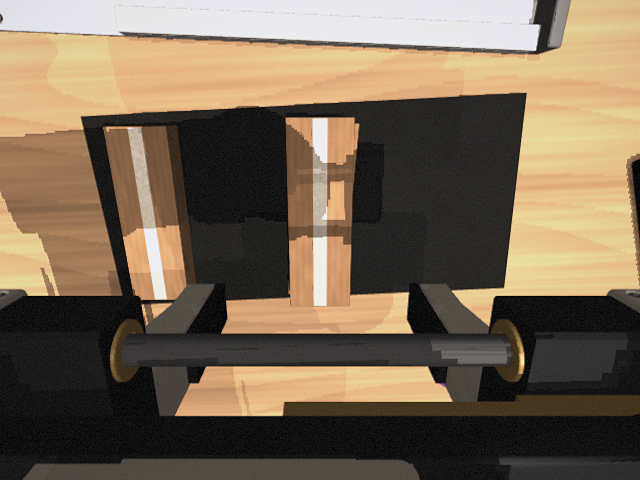

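Both stops stand in the basket at (438,322) and (468,288), and the track is empty. The wrist view shows the brown stack at (322,210), so I grasp its top carton.

apply_moves(
  newtons=15,
  deltas=[
    {"tx":-0.001,"ty":0.05,"tz":0.002,"turn":0,"gripper":0.0876},
    {"tx":-0.001,"ty":0.1,"tz":0.002,"turn":0,"gripper":0.0876},
    {"tx":-0.001,"ty":0.145,"tz":0.002,"turn":0,"gripper":0.0876},
    {"tx":-0.001,"ty":0.165,"tz":0.002,"turn":0,"gripper":0.0876},
    {"tx":-0.001,"ty":0.17,"tz":0.002,"turn":0,"gripper":0.0876},
  ],
)

```text
time_s: 17.95
tcp_pos: [0.4438, -0.1669, 0.0536]
eef_rot: [-90.0, -0.3, 177.6]
contact_force: [0.8, 0.4, 0.5]
gripper_width: 0.0876
```

```bash
python3 go.py .4455 -.168 .054 177.6;
```

```text
t 17.95 tcp [ 0.4438 -0.1669  0.0536] yaw 177.65 w 0.0876 F [0.8 0.4 0.5] j [  3.  15. -38.  -0. -38.  84.]
tx -0.0017 ty -0.0004 tz 0.0011 turn 0.0009
```

apply_moves(
  deltas=[
    {"tx":-0.001,"ty":0.001,"tz":0.001,"turn":0,"gripper":0.05},
    {"tx":-0.001,"ty":0.001,"tz":0.001,"turn":0,"gripper":0.05},
    {"tx":-0.001,"ty":0.001,"tz":0.001,"turn":0,"gripper":0.05},
    {"tx":-0.001,"ty":0.001,"tz":0.001,"turn":0,"gripper":0.05},
    {"tx":-0.001,"ty":0.001,"tz":0.001,"turn":0,"gripper":0.05},
  ],
)

```text
time_s: 18.45
tcp_pos: [0.447, -0.1689, 0.0557]
eef_rot: [-90.0, 0.1, 177.7]
contact_force: [-0.7, 2.1, 6.7]
gripper_width: 0.056
```

apply_moves(
  deltas=[
    {"tx":0,"ty":0,"tz":0,"turn":0,"gripper":0.05},
    {"tx":0,"ty":-0.005,"tz":0,"turn":0,"gripper":0.05},
    {"tx":0,"ty":-0.01,"tz":0,"turn":0,"gripper":0.05},
    {"tx":0,"ty":-0.02,"tz":0,"turn":0,"gripper":0.05},
    {"tx":0,"ty":-0.04,"tz":0,"turn":0,"gripper":0.05},
  ],
)

```text
time_s: 18.95
tcp_pos: [0.4454, -0.1689, 0.0947]
eef_rot: [-90.0, -0.1, 177.7]
contact_force: [-0.1, 0.8, -0.5]
gripper_width: 0.056
```

```bash
python3 go.py .445 -.168 .18 170; python3 - <<'E'
from h import *
p,d,K,T=snap('wrist','w6')
E
```

```text
t 18.95 tcp [ 0.4454 -0.1689  0.0947] yaw 177.67 w 0.056 F [-0.1  0.8 -0.5] j [  3.  11. -35.  -0. -44.  85.]
tx 0.0006 ty -0.0853 tz -0.0009 turn 0.1339
```

View pics/w6.png

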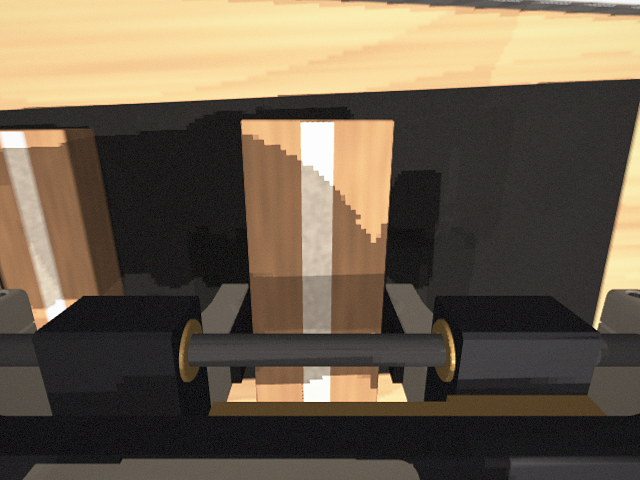

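apply_moves(
  deltas=[
    {"tx":0,"ty":-0.04,"tz":0,"turn":0.03,"gripper":0.05},
    {"tx":0,"ty":-0.08,"tz":0,"turn":0.06,"gripper":0.05},
    {"tx":0,"ty":-0.09,"tz":-0.03,"turn":0.09,"gripper":0.05},
    {"tx":0,"ty":-0.09,"tz":-0.07,"turn":0.12,"gripper":0.05},
    {"tx":0,"ty":-0.09,"tz":-0.11,"turn":0.1339,"gripper":0.05},
  ],
)

```text
time_s: 19.5
tcp_pos: [0.4509, -0.0581, 0.1861]
eef_rot: [-90.1, 0.1, 169.8]
contact_force: [0.5, 0.8, -1.2]
gripper_width: 0.0559
```

```bash
python3 go.py .4805 .3145 .185 170
```

```text
t 19.5 tcp [ 0.4509 -0.0581  0.1861] yaw 169.85 w 0.0559 F [ 0.5  0.8 -1.2] j [ 18.   2. -31.  -0. -57.  62.]
tx 0.0365 ty 0.0015 tz -0.3720 turn -0.0027
```

apply_moves(
  deltas=[
    {"tx":0.004,"ty":0,"tz":-0.04,"turn":-0.0027,"gripper":0.05},
    {"tx":0.008,"ty":0,"tz":-0.08,"turn":-0.0027,"gripper":0.05},
    {"tx":0.012,"ty":0,"tz":-0.12,"turn":-0.0027,"gripper":0.05},
    {"tx":0.016,"ty":0,"tz":-0.16,"turn":-0.0027,"gripper":0.05},
    {"tx":0.02,"ty":0,"tz":-0.2,"turn":-0.0027,"gripper":0.05},
  ],
)

```text
time_s: 20.0
tcp_pos: [0.4656, 0.1431, 0.1857]
eef_rot: [-90.0, 0.0, 170.2]
contact_force: [0.3, 0.8, -0.7]
gripper_width: 0.0558
```

```bash
python3 go.py .4805 .3145 .185 170
```

```text
t 20.0 tcp [0.4656 0.1431 0.1857] yaw 170.18 w 0.0558 F [ 0.3  0.8 -0.7] j [ 40.   5. -27.   0. -57.  40.]
tx 0.0145 ty 0.0008 tz -0.1714 turn 0.0032
```

apply_moves(
  deltas=[
    {"tx":0.004,"ty":0,"tz":-0.045,"turn":0.003,"gripper":0.05},
    {"tx":0.008,"ty":0,"tz":-0.09,"turn":0.003,"gripper":0.05},
    {"tx":0.012,"ty":0,"tz":-0.135,"turn":0.003,"gripper":0.05},
    {"tx":0.0145,"ty":0,"tz":-0.1714,"turn":0.003,"gripper":0.05},
    {"tx":0.0145,"ty":0,"tz":-0.1714,"turn":0.003,"gripper":0.05},
  ],
)

```text
time_s: 20.5
tcp_pos: [0.4812, 0.3169, 0.1849]
eef_rot: [-90.0, 0.0, 170.2]
contact_force: [-0.6, -0.4, -1.2]
gripper_width: 0.056
```

```bash
python3 go.py .4805 .3145 .083 170;  python3 - <<'E'
from h import *
p,d,K,T=snap('scene','s7')
cv2.imwrite('pics/crop7.png',cv2.resize(cv2.imread('pics/s7.png')[120:420,200:600],(800,600)))
E
```

```text
t 20.5 tcp [0.4812 0.3169 0.1849] yaw 170.18 w 0.056 F [-0.6 -0.4 -1.2] j [ 53.  14. -17.   0. -59.  27.]
tx 0.0004 ty 0.1019 tz 0.0025 turn 0.0031
```

View pics/crop7.png

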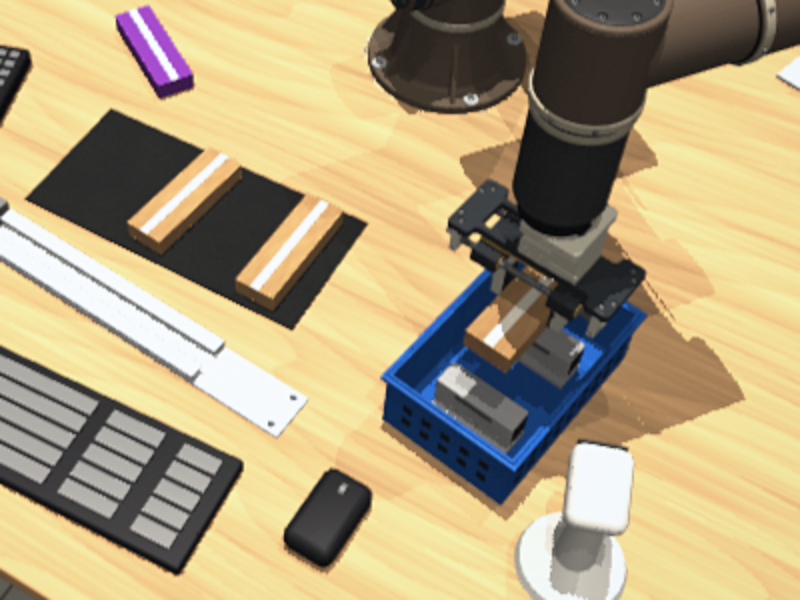

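The carton is held level over the stops at (510,325), with the other two still on the mat. I lower it.

apply_moves(
  deltas=[
    {"tx":0,"ty":0.04,"tz":0.001,"turn":0.003,"gripper":0.05},
    {"tx":0,"ty":0.075,"tz":0.001,"turn":0.003,"gripper":0.05},
    {"tx":0,"ty":0.09,"tz":0.001,"turn":0.003,"gripper":0.05},
    {"tx":0,"ty":0.097,"tz":0.001,"turn":0.003,"gripper":0.05},
    {"tx":0,"ty":0.097,"tz":0.001,"turn":0.003,"gripper":0.05},
  ],
)

```text
time_s: 21.05
tcp_pos: [0.4804, 0.311, 0.0876]
eef_rot: [-89.9, -0.0, 169.8]
contact_force: [-0.1, 0.2, -0.4]
gripper_width: 0.0556
```

apply_moves(
  deltas=[
    {"tx":0,"ty":0.001,"tz":0,"turn":0,"gripper":0.05},
    {"tx":0,"ty":0.002,"tz":0,"turn":0,"gripper":0.05},
    {"tx":0,"ty":0.003,"tz":0,"turn":0,"gripper":0.05},
    {"tx":0,"ty":0.003,"tz":0,"turn":0,"gripper":0.05},
  ],
)

```text
time_s: 21.45
tcp_pos: [0.4807, 0.3119, 0.0853]
eef_rot: [-90.0, 0.0, 169.8]
contact_force: [-0.3, -0.6, -1.3]
gripper_width: 0.0559
```

apply_moves(
  deltas=[
    {"tx":0,"ty":0.001,"tz":-0.002,"turn":0,"gripper":0.05},
    {"tx":0,"ty":0.002,"tz":-0.002,"turn":0,"gripper":0.05},
    {"tx":0,"ty":0.003,"tz":-0.002,"turn":0,"gripper":0.05},
    {"tx":0,"ty":0.003,"tz":-0.002,"turn":0,"gripper":0.05},
  ],
)

```text
time_s: 21.85
tcp_pos: [0.4811, 0.3141, 0.0827]
eef_rot: [-90.0, 0.0, 169.9]
contact_force: [-2.7, -1.1, 7.7]
gripper_width: 0.056
```

apply_moves(
  deltas=[
    {"tx":0,"ty":-0.0005,"tz":0,"turn":0,"gripper":0.08},
    {"tx":0,"ty":-0.0005,"tz":0,"turn":0,"gripper":0.08},
    {"tx":0,"ty":-0.0005,"tz":0,"turn":0,"gripper":0.08},
    {"tx":0,"ty":-0.03,"tz":0,"turn":0,"gripper":0.08},
    {"tx":0,"ty":-0.08,"tz":0,"turn":0,"gripper":0.08},
  ],
)

```text
time_s: 22.35
tcp_pos: [0.4793, 0.312, 0.1591]
eef_rot: [-89.6, -0.2, 169.8]
contact_force: [0.7, 1.4, 0.5]
gripper_width: 0.0792
```

```bash
python3 go.py .445 -.1675 .19 178
```

```text
t 22.35 tcp [0.4793 0.312  0.1591] yaw 169.8 w 0.0792 F [0.7 1.4 0.5] j [ 53.  15. -19.  -0. -56.  27.]
tx -0.0511 ty -0.0280 tz 0.4782 turn -0.1432
```

Next is the lower carton of the former stack.

apply_moves(
  deltas=[
    {"tx":0,"ty":-0.03,"tz":0.02,"turn":0,"gripper":0.0876},
    {"tx":-0.005,"ty":-0.03,"tz":0.07,"turn":0,"gripper":0.0876},
    {"tx":-0.01,"ty":-0.03,"tz":0.12,"turn":-0.05,"gripper":0.0876},
    {"tx":-0.015,"ty":-0.03,"tz":0.17,"turn":-0.1,"gripper":0.0876},
    {"tx":-0.02,"ty":-0.03,"tz":0.22,"turn":-0.14,"gripper":0.0876},
  ],
)

```text
time_s: 22.85
tcp_pos: [0.4613, 0.093, 0.1919]
eef_rot: [-90.0, 0.0, 178.0]
contact_force: [1.6, 0.4, -0.3]
gripper_width: 0.0876
```

```bash
python3 go.py .445 -.1675 .19 177.6; python3 - <<'E'
from h import *
for n in ('scene','top'):
  p,d,K,T=snap(n,n+'8'); P=cloud(d,K,T)[d>0]
  for nm,a in (('c1',(.072,.092,(.36,.6,.26,.38))),('A',(.02,.045,(.3,.6,-.07,.07))),('B',(.02,.045,(.3,.55,-.25,-.1)))):
   try: print(n,nm,rect(P,*a))
   except Exception as e: print(n,nm,'none')
E
```

```text
t 22.85 tcp [0.4613 0.093  0.1919] yaw 178.01 w 0.0876 F [ 1.6  0.4 -0.3] j [ 35.   4. -29.   0. -58.  53.]
tx 0.0072 ty 0.0018 tz 0.2609 turn 0.0071
scene c1 {'c': (0.4785, 0.3154), 'L': 175, 'W': 58, 'yaw': np.float32(169.81), 'z': 0.0868, 'n': 1736}
scene A {'c': (0.4449, -0.0037), 'L': 172, 'W': 58, 'yaw': np.float32(178.32), 'z': 0.0317, 'n': 1267}
scene B {'c': (0.4422, -0.168), 'L': 175, 'W': 60, 'yaw': np.float32(173.8), 'z': 0.0316, 'n': 1165}
top c1 {'c': (0.4091, 0.3098), 'L': 38, 'W': 26, 'yaw': np.float32(172.41), 'z': 0.0864, 'n': 207}
top A {'c': (0.4422, -0.0048), 'L': 170, 'W': 56, 'yaw': np.float32(178.74), 'z': 0.0327, 'n': 1372}
top B {'c': (0.4399, -0.1699), 'L': 171, 'W': 57, 'yaw': np.float32(173.77), 'z': 0.033, 'n': 1631}
```

View pics/scene8.png

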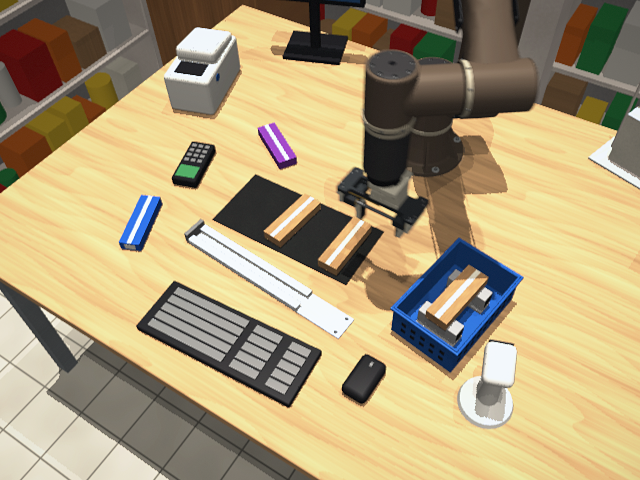

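The first carton lies flat on both stops at (458,297). Carton A on the mat, at (345,245), is nearest, so I take it next.

```bash
python3 go.py .444 -.0045 .19 178.4
```

```text
t 22.95 tcp [0.4602 0.0902 0.1917] yaw 177.7 w 0.0876 F [0.9 0.9 1.1] j [ 35.   3. -29.  -0. -58.  52.]
tx 0.0124 ty 0.0018 tz 0.0953 turn -0.0123
```

apply_moves(
  deltas=[
    {"tx":0.006,"ty":0,"tz":0.045,"turn":-0.012,"gripper":0.0876},
    {"tx":0.0124,"ty":0,"tz":0.085,"turn":-0.012,"gripper":0.0876},
    {"tx":0.0124,"ty":0,"tz":0.0953,"turn":-0.012,"gripper":0.0876},
    {"tx":0.0124,"ty":0,"tz":0.0953,"turn":-0.012,"gripper":0.0876},
    {"tx":0.0124,"ty":0.03,"tz":0.0953,"turn":-0.012,"gripper":0.0876},
  ],
)

```text
time_s: 23.45
tcp_pos: [0.4491, 0.0011, 0.1646]
eef_rot: [-90.1, 0.4, 178.5]
contact_force: [1.5, 0.6, -0.0]
gripper_width: 0.0878
```

```bash
python3 go.py .444 -.0045 .0275 178.4
```

```text
t 23.45 tcp [0.4491 0.0011 0.1646] yaw 178.53 w 0.0878 F [ 1.5  0.6 -0. ] j [ 25.   3. -33.   0. -53.  63.]
tx 0.0060 ty 0.1371 tz 0.0061 turn 0.0023
```

apply_moves(
  deltas=[
    {"tx":0.003,"ty":0.04,"tz":0.003,"turn":0,"gripper":0.0876},
    {"tx":0.003,"ty":0.08,"tz":0.003,"turn":0,"gripper":0.0876},
    {"tx":0.003,"ty":0.09,"tz":0.003,"turn":0,"gripper":0.0876},
    {"tx":0.003,"ty":0.09,"tz":0.003,"turn":0,"gripper":0.0876},
    {"tx":0.003,"ty":0.09,"tz":0.003,"turn":0,"gripper":0.0876},
  ],
)

```text
time_s: 23.95
tcp_pos: [0.4441, -0.0021, 0.0729]
eef_rot: [-90.0, 0.1, 178.6]
contact_force: [0.1, 0.9, -0.0]
gripper_width: 0.0875
```

```bash
python3 go.py .444 -.0045 .0275 178.4; python3 - <<'E'
from h import *
p,d,K,T=snap('scene','s9'); P=cloud(d,K,T)[d>0]
for nm,a in (('A',(.02,.042,(.3,.6,-.07,.07))),('B',(.02,.045,(.3,.55,-.25,-.1)))):
   try: print(nm,rect(P,*a))
   except Exception as e: print(nm,'none')
E
```

```text
t 23.95 tcp [ 0.4441 -0.0021  0.0729] yaw 178.6 w 0.0875 F [ 0.1  0.9 -0. ] j [ 25.  10. -40.   0. -40.  63.]
tx 0.0001 ty 0.0454 tz 0.0024 turn 0.0036
A {'c': (0.4548, -0.0041), 'L': 153, 'W': 58, 'yaw': np.float32(178.64), 'z': 0.0316, 'n': 992}
B {'c': (0.4435, -0.168), 'L': 172, 'W': 61, 'yaw': np.float32(174.6), 'z': 0.0317, 'n': 999}
```

apply_moves(
  deltas=[
    {"tx":0,"ty":0.025,"tz":0.002,"turn":0.002,"gripper":0.0876},
    {"tx":0,"ty":0.04,"tz":0.002,"turn":0.002,"gripper":0.0876},
    {"tx":0,"ty":0.0445,"tz":0.002,"turn":0.002,"gripper":0.0876},
    {"tx":0,"ty":0.0445,"tz":0.002,"turn":0.002,"gripper":0.0876},
    {"tx":0,"ty":0.0445,"tz":0.002,"turn":0.002,"gripper":0.06},
  ],
)

```text
time_s: 24.5
tcp_pos: [0.4437, -0.0046, 0.0284]
eef_rot: [-90.0, 0.1, 178.4]
contact_force: [-1.0, 0.4, 0.7]
gripper_width: 0.0838
```

apply_moves(
  deltas=[
    {"tx":0,"ty":0,"tz":0,"turn":0,"gripper":0.05},
    {"tx":0,"ty":0,"tz":0,"turn":0,"gripper":0.05},
    {"tx":0,"ty":0,"tz":0,"turn":0,"gripper":0.05},
    {"tx":0,"ty":0,"tz":0,"turn":0,"gripper":0.05},
    {"tx":0,"ty":0,"tz":0,"turn":0,"gripper":0.05},
  ],
)

```text
time_s: 25.0
tcp_pos: [0.4429, -0.005, 0.0275]
eef_rot: [-90.0, 0.0, 178.4]
contact_force: [-2.1, -0.2, 5.3]
gripper_width: 0.056
```

```bash
python3 go.py .444 -.0045 .0275 178.4
```

```text
t 25.0 tcp [ 0.4429 -0.005   0.0275] yaw 178.42 w 0.056 F [-2.1 -0.2  5.3] j [ 25.  15. -43.   0. -32.  63.]
tx -0.0011 ty 0.0000 tz -0.0005 turn 0.0004
```

apply_moves(
  deltas=[
    {"tx":0,"ty":-0.01,"tz":0,"turn":0,"gripper":0.05},
    {"tx":0,"ty":-0.04,"tz":0,"turn":0.03,"gripper":0.05},
    {"tx":0,"ty":-0.085,"tz":0,"turn":0.06,"gripper":0.05},
    {"tx":0,"ty":-0.13,"tz":0,"turn":0.1,"gripper":0.05},
    {"tx":0,"ty":-0.17,"tz":0,"turn":0.147,"gripper":0.05},
  ],
)

```text
time_s: 25.5
tcp_pos: [0.4424, -0.0052, 0.2001]
eef_rot: [-90.0, 0.1, 169.9]
contact_force: [1.4, 1.5, -0.9]
gripper_width: 0.0559
```

```bash
python3 go.py .479 .315 .2 170
```

```text
t 25.5 tcp [ 0.4424 -0.0052  0.2001] yaw 169.91 w 0.0559 F [ 1.4  1.5 -0.9] j [ 25.   0. -31.   0. -59.  55.]
tx 0.0201 ty 0.0002 tz -0.3217 turn -0.0015
```

apply_moves(
  deltas=[
    {"tx":0.003,"ty":0,"tz":-0.045,"turn":0,"gripper":0.05},
    {"tx":0.006,"ty":0,"tz":-0.09,"turn":0,"gripper":0.05},
    {"tx":0.009,"ty":0,"tz":-0.135,"turn":0,"gripper":0.05},
    {"tx":0.012,"ty":0,"tz":-0.18,"turn":0,"gripper":0.05},
    {"tx":0.014,"ty":0,"tz":-0.225,"turn":0,"gripper":0.05},
  ],
)

```text
time_s: 26.0
tcp_pos: [0.4675, 0.2206, 0.198]
eef_rot: [-90.0, 0.0, 170.0]
contact_force: [0.8, 0.8, -1.1]
gripper_width: 0.0559
```

```bash
python3 go.py .479 .315 .2 170
```

```text
t 26.0 tcp [0.4675 0.2206 0.198 ] yaw 170.01 w 0.0559 F [ 0.8  0.8 -1.1] j [ 47.   8. -23.  -0. -59.  33.]
tx 0.0051 ty -0.0019 tz -0.0950 turn 0.0001
```

apply_moves(
  deltas=[
    {"tx":0.003,"ty":0,"tz":-0.045,"turn":0,"gripper":0.05},
    {"tx":0.005,"ty":0,"tz":-0.085,"turn":0,"gripper":0.05},
    {"tx":0.005,"ty":0,"tz":-0.095,"turn":0,"gripper":0.05},
    {"tx":0.005,"ty":0,"tz":-0.095,"turn":0,"gripper":0.05},
    {"tx":0.005,"ty":0,"tz":-0.095,"turn":0,"gripper":0.05},
  ],
)

```text
time_s: 26.5
tcp_pos: [0.4791, 0.3127, 0.1972]
eef_rot: [-89.9, -0.0, 170.0]
contact_force: [-0.4, -0.8, -1.5]
gripper_width: 0.0558
```

```bash
python3 go.py .479 .315 .115 170
```

```text
t 26.5 tcp [0.4791 0.3127 0.1972] yaw 170.01 w 0.0558 F [-0.4 -0.8 -1.5] j [ 53.  13. -16.  -0. -61.  27.]
tx 0.0005 ty 0.0822 tz -0.0023 turn 0.0001
```

apply_moves(
  deltas=[
    {"tx":0,"ty":0.04,"tz":-0.002,"turn":0,"gripper":0.05},
    {"tx":0,"ty":0.065,"tz":-0.002,"turn":0,"gripper":0.05},
    {"tx":0,"ty":0.075,"tz":-0.002,"turn":0,"gripper":0.05},
    {"tx":0,"ty":0.082,"tz":-0.002,"turn":0,"gripper":0.05},
    {"tx":0,"ty":0.082,"tz":-0.002,"turn":0,"gripper":0.05},
  ],
)

```text
time_s: 27.0
tcp_pos: [0.4801, 0.3149, 0.1155]
eef_rot: [-90.0, 0.0, 170.0]
contact_force: [0.4, 0.9, -0.4]
gripper_width: 0.0559
```

apply_moves(
  deltas=[
    {"tx":0,"ty":0.001,"tz":0,"turn":0,"gripper":0.05},
    {"tx":0,"ty":0.002,"tz":0,"turn":0,"gripper":0.05},
    {"tx":0,"ty":0.003,"tz":0,"turn":0,"gripper":0.05},
    {"tx":0,"ty":0.003,"tz":0,"turn":0,"gripper":0.05},
  ],
)

```text
time_s: 27.4
tcp_pos: [0.48, 0.3155, 0.1126]
eef_rot: [-90.0, 0.0, 170.0]
contact_force: [-0.6, -0.7, -1.3]
gripper_width: 0.056
```

```bash
python3 go.py .479 .315 .11 170
```

```text
t 27.4 tcp [0.48   0.3155 0.1126] yaw 170.0 w 0.056 F [-0.6 -0.7 -1.3] j [ 53.  18. -22.  -0. -50.  27.]
tx 0.0009 ty 0.0026 tz 0.0007 turn 0.0000
```

apply_moves(
  deltas=[
    {"tx":0,"ty":0.001,"tz":0,"turn":0,"gripper":0.05},
    {"tx":0,"ty":0.002,"tz":0,"turn":0,"gripper":0.05},
    {"tx":0,"ty":0.002,"tz":0,"turn":0,"gripper":0.05},
  ],
)

```text
time_s: 27.7
tcp_pos: [0.48, 0.3155, 0.1106]
eef_rot: [-90.0, 0.0, 170.0]
contact_force: [-1.5, -1.0, 2.0]
gripper_width: 0.056
```

Contact at the expected height. I release.

apply_moves(
  deltas=[
    {"tx":0,"ty":0,"tz":0,"turn":0,"gripper":0.08},
    {"tx":0,"ty":0,"tz":0,"turn":0,"gripper":0.08},
    {"tx":0,"ty":0,"tz":0,"turn":0,"gripper":0.08},
    {"tx":0,"ty":-0.03,"tz":0,"turn":0,"gripper":0.08},
    {"tx":0,"ty":-0.08,"tz":0,"turn":0,"gripper":0.08},
  ],
)

```text
time_s: 28.2
tcp_pos: [0.4784, 0.3138, 0.1878]
eef_rot: [-89.6, -0.2, 170.0]
contact_force: [1.3, 1.0, 0.3]
gripper_width: 0.0795
```

apply_moves(
  deltas=[
    {"tx":0,"ty":-0.02,"tz":0.04,"turn":0,"gripper":0.0876},
    {"tx":-0.006,"ty":-0.02,"tz":0.085,"turn":0,"gripper":0.0876},
    {"tx":-0.01,"ty":-0.02,"tz":0.13,"turn":-0.03,"gripper":0.0876},
    {"tx":-0.015,"ty":-0.02,"tz":0.175,"turn":-0.06,"gripper":0.0876},
    {"tx":-0.02,"ty":-0.02,"tz":0.22,"turn":-0.075,"gripper":0.0876},
  ],
)

```text
time_s: 28.7
tcp_pos: [0.4609, 0.0937, 0.2105]
eef_rot: [-90.0, 0.0, 174.4]
contact_force: [0.9, -0.2, 0.3]
gripper_width: 0.0874
```

```bash
python3 - <<'E'
from h import *
for n in ('scene','top'):
  p,d,K,T=snap(n,n+'10'); P=cloud(d,K,T)[d>0]
  for nm,a in (('c2',(.1,.125,(.36,.6,.22,.4))),('B',(.02,.045,(.3,.55,-.25,-.1)))):
   try: print(n,nm,rect(P,*a))
   except Exception as e: print(n,nm,'none')
E
python3 go.py .442 -.169 .19 174
```

```text
scene c2 {'c': (0.4808, 0.3159), 'L': 176, 'W': 58, 'yaw': np.float32(169.53), 'z': 0.1147, 'n': 1798}
scene B {'c': (0.4427, -0.1681), 'L': 173, 'W': 62, 'yaw': np.float32(173.66), 'z': 0.0315, 'n': 1178}
top c2 {'c': (0.4109, 0.3108), 'L': 36, 'W': 25, 'yaw': np.float32(168.69), 'z': 0.1143, 'n': 215}
top B {'c': (0.4393, -0.1698), 'L': 170, 'W': 57, 'yaw': np.float32(173.66), 'z': 0.033, 'n': 1624}
t 28.8 tcp [0.4602 0.0913 0.2104] yaw 174.12 w 0.0878 F [0.6 1.  0.7] j [ 35.   2. -27.  -0. -61.  49.]
tx -0.0086 ty 0.0204 tz 0.2608 turn 0.0022
```

View pics/scene10.png

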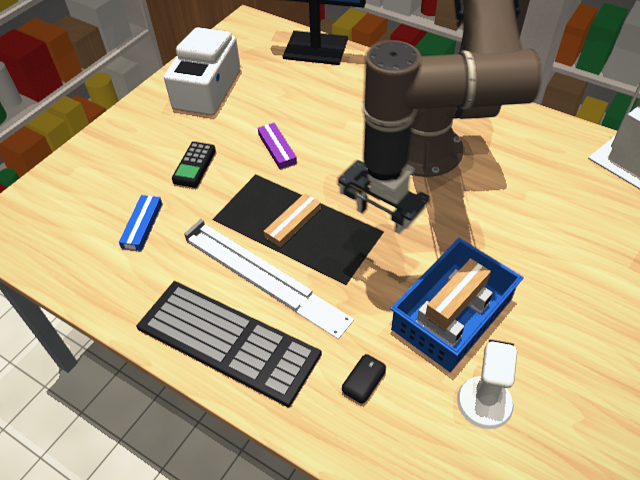

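Two cartons are piled flat on the stops (458,290). The last one is on the mat at (292,220).

apply_moves(
  deltas=[
    {"tx":-0.002,"ty":0,"tz":0.045,"turn":0.002,"gripper":0.0876},
    {"tx":-0.004,"ty":0,"tz":0.09,"turn":0.002,"gripper":0.0876},
    {"tx":-0.006,"ty":0,"tz":0.135,"turn":0.002,"gripper":0.0876},
    {"tx":-0.008,"ty":0,"tz":0.18,"turn":0.002,"gripper":0.0876},
    {"tx":-0.0086,"ty":0,"tz":0.225,"turn":0.002,"gripper":0.0876},
  ],
)

```text
time_s: 29.3
tcp_pos: [0.4476, -0.1309, 0.2106]
eef_rot: [-90.0, 0.1, 174.2]
contact_force: [1.0, -0.3, 0.4]
gripper_width: 0.088
```

```bash
python3 go.py .442 -.169 .1 173.8
```

```text
t 29.3 tcp [ 0.4476 -0.1309  0.2106] yaw 174.22 w 0.088 F [ 1.  -0.3  0.4] j [  8.   2. -27.   0. -60.  76.]
tx 0.0019 ty 0.1106 tz 0.0385 turn 0.0073
```

apply_moves(
  deltas=[
    {"tx":0.001,"ty":0,"tz":0.03,"turn":0.007,"gripper":0.0876},
    {"tx":0.0015,"ty":0.04,"tz":0.0385,"turn":0.007,"gripper":0.0876},
    {"tx":0.0015,"ty":0.08,"tz":0.0385,"turn":0.007,"gripper":0.0876},
    {"tx":0.0015,"ty":0.1106,"tz":0.0385,"turn":0.007,"gripper":0.0876},
    {"tx":0.0015,"ty":0.1106,"tz":0.0385,"turn":0.007,"gripper":0.0876},
  ],
)

```text
time_s: 29.8
tcp_pos: [0.4395, -0.1676, 0.0962]
eef_rot: [-90.0, -0.4, 173.7]
contact_force: [-0.2, -0.2, 0.3]
gripper_width: 0.0873
```

```bash
python3 go.py .442 -.169 .0275 173.8;python3 - <<'E'
from h import *
p,d,K,T=snap('scene','s11'); P=cloud(d,K,T)[d>0]
print(rect(P,.02,.042,(.3,.6,-.25,-.1)))
E
```

```text
t 29.8 tcp [ 0.4395 -0.1676  0.0962] yaw 173.72 w 0.0873 F [-0.2 -0.2  0.3] j [  3.  11. -35.  -0. -45.  81.]
tx -0.0032 ty 0.0687 tz 0.0011 turn -0.0015
{'c': (0.4641, -0.1704), 'L': 130, 'W': 61, 'yaw': np.float32(174.53), 'z': 0.031, 'n': 969}
```

apply_moves(
  deltas=[
    {"tx":-0.001,"ty":0.04,"tz":0.001,"turn":0,"gripper":0.0876},
    {"tx":-0.001,"ty":0.06,"tz":0.001,"turn":0,"gripper":0.0876},
    {"tx":-0.001,"ty":0.067,"tz":0.001,"turn":0,"gripper":0.0876},
    {"tx":-0.001,"ty":0.067,"tz":0.001,"turn":0,"gripper":0.0876},
    {"tx":-0.001,"ty":0.067,"tz":0.001,"turn":0,"gripper":0.0876},
  ],
)

```text
time_s: 30.35
tcp_pos: [0.4446, -0.1686, 0.0343]
eef_rot: [-90.0, 0.1, 173.8]
contact_force: [-0.7, -0.3, -0.0]
gripper_width: 0.0877
```

```bash
python3 go.py .442 -.169 .0275 173.8
```

```text
t 30.35 tcp [ 0.4446 -0.1686  0.0343] yaw 173.82 w 0.0877 F [-0.7 -0.3 -0. ] j [  3.  16. -39.   0. -35.  81.]
tx 0.0025 ty 0.0068 tz 0.0007 turn 0.0004
```

apply_moves(
  deltas=[
    {"tx":0.002,"ty":0.004,"tz":0,"turn":0,"gripper":0.0876},
    {"tx":0.002,"ty":0.0065,"tz":0,"turn":0,"gripper":0.06},
    {"tx":0.002,"ty":0.0065,"tz":0,"turn":0,"gripper":0.05},
    {"tx":0.002,"ty":0.0065,"tz":0,"turn":0,"gripper":0.05},
    {"tx":0.002,"ty":0.0065,"tz":0,"turn":0,"gripper":0.05},
  ],
)

```text
time_s: 30.85
tcp_pos: [0.4412, -0.1685, 0.0263]
eef_rot: [-90.0, 0.0, 173.8]
contact_force: [1.0, 0.2, -0.4]
gripper_width: 0.0614
```

apply_moves(
  deltas=[
    {"tx":0,"ty":0,"tz":0,"turn":0,"gripper":0.05},
    {"tx":0,"ty":0,"tz":0,"turn":0,"gripper":0.05},
    {"tx":0,"ty":0,"tz":0,"turn":0,"gripper":0.05},
  ],
)

```text
time_s: 31.15
tcp_pos: [0.4412, -0.1685, 0.0263]
eef_rot: [-90.0, 0.0, 173.8]
contact_force: [-0.5, -0.6, 1.5]
gripper_width: 0.0555
```

```bash
python3 go.py .442 -.169 .225 170
```

```text
t 31.15 tcp [ 0.4412 -0.1685  0.0263] yaw 173.78 w 0.0555 F [-0.5 -0.6  1.5] j [  3.  17. -40.   0. -33.  81.]
tx -0.0008 ty -0.1987 tz 0.0004 turn 0.0660
```

apply_moves(
  deltas=[
    {"tx":0,"ty":-0.01,"tz":0,"turn":0,"gripper":0.05},
    {"tx":0,"ty":-0.045,"tz":0,"turn":0.02,"gripper":0.05},
    {"tx":0,"ty":-0.09,"tz":0,"turn":0.04,"gripper":0.05},
    {"tx":0,"ty":-0.135,"tz":0,"turn":0.06,"gripper":0.05},
    {"tx":0,"ty":-0.18,"tz":0,"turn":0.066,"gripper":0.05},
  ],
)

```text
time_s: 31.65
tcp_pos: [0.4405, -0.1685, 0.2087]
eef_rot: [-90.0, 0.0, 170.0]
contact_force: [2.0, -1.2, -1.9]
gripper_width: 0.056
```

apply_moves(
  deltas=[
    {"tx":0,"ty":-0.015,"tz":-0.03,"turn":0,"gripper":0.05},
    {"tx":0,"ty":-0.02,"tz":-0.075,"turn":0,"gripper":0.05},
    {"tx":0.006,"ty":-0.02,"tz":-0.12,"turn":0,"gripper":0.05},
    {"tx":0.012,"ty":-0.02,"tz":-0.165,"turn":0,"gripper":0.05},
    {"tx":0.018,"ty":-0.02,"tz":-0.21,"turn":0,"gripper":0.05},
  ],
)

```text
time_s: 32.15
tcp_pos: [0.4593, 0.043, 0.2271]
eef_rot: [-90.0, 0.0, 170.0]
contact_force: [1.6, -0.5, -0.1]
gripper_width: 0.0563
```

```bash
python3 go.py .48 .3155 .225 170
```

```text
t 32.15 tcp [0.4593 0.043  0.2271] yaw 169.98 w 0.0563 F [ 1.6 -0.5 -0.1] j [ 30.   1. -27.  -0. -63.  50.]
tx 0.0270 ty 0.0023 tz -0.2719 turn -0.0003
```

apply_moves(
  deltas=[
    {"tx":0.004,"ty":0,"tz":-0.045,"turn":0,"gripper":0.05},
    {"tx":0.008,"ty":0,"tz":-0.09,"turn":0,"gripper":0.05},
    {"tx":0.013,"ty":0,"tz":-0.135,"turn":0,"gripper":0.05},
    {"tx":0.018,"ty":0,"tz":-0.18,"turn":0,"gripper":0.05},
    {"tx":0.022,"ty":0,"tz":-0.225,"turn":0,"gripper":0.05},
  ],
)

```text
time_s: 32.65
tcp_pos: [0.4767, 0.2686, 0.227]
eef_rot: [-90.0, 0.0, 170.0]
contact_force: [1.7, 0.2, -1.4]
gripper_width: 0.0561
```

```bash
python3 go.py .48 .3155 .225 170
```

```text
t 32.65 tcp [0.4767 0.2686 0.227 ] yaw 170.02 w 0.0561 F [ 1.7  0.2 -1.4] j [ 50.   9. -17.  -0. -64.  30.]
tx 0.0049 ty 0.0020 tz -0.0468 turn 0.0004
```

apply_moves(
  deltas=[
    {"tx":0.003,"ty":0,"tz":-0.035,"turn":0,"gripper":0.05},
    {"tx":0.005,"ty":0,"tz":-0.0468,"turn":0,"gripper":0.05},
    {"tx":0.005,"ty":0,"tz":-0.0468,"turn":0,"gripper":0.05},
    {"tx":0.005,"ty":0.03,"tz":-0.0468,"turn":0,"gripper":0.05},
    {"tx":0.005,"ty":0.06,"tz":-0.0468,"turn":0,"gripper":0.05},
  ],
)

```text
time_s: 33.15
tcp_pos: [0.4806, 0.313, 0.1667]
eef_rot: [-90.1, 0.1, 170.0]
contact_force: [0.8, -0.3, -0.8]
gripper_width: 0.0559
```

```bash
python3 go.py .48 .3155 .142 170; python3 - <<'E'
from h import *
p,d,K,T=snap('scene','s12')
cv2.imwrite('pics/crop12.png',cv2.resize(cv2.imread('pics/s12.png')[180:380,360:560],(600,600)))
E
```

```text
t 33.15 tcp [0.4806 0.313  0.1667] yaw 169.97 w 0.0559 F [ 0.8 -0.3 -0.8] j [ 53.  15. -19.  -0. -57.  27.]
tx 0.0010 ty 0.0247 tz -0.0023 turn -0.0005
```

View pics/crop12.png

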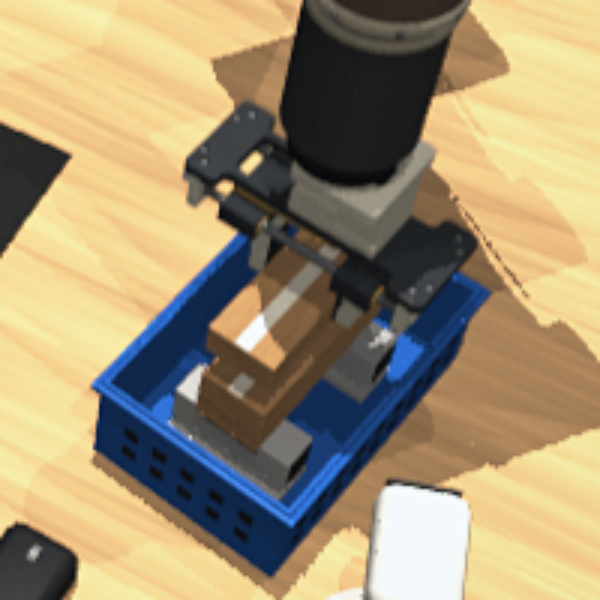

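The third carton is held just above the pile, aligned with it. I lower it.

apply_moves(
  deltas=[
    {"tx":0,"ty":0.012,"tz":-0.002,"turn":0,"gripper":0.05},
    {"tx":0,"ty":0.02,"tz":-0.002,"turn":0,"gripper":0.05},
    {"tx":0,"ty":0.0245,"tz":-0.002,"turn":0,"gripper":0.05},
    {"tx":0,"ty":0.0245,"tz":-0.002,"turn":0,"gripper":0.05},
    {"tx":0,"ty":0.0245,"tz":-0.002,"turn":0,"gripper":0.05},
  ],
)

```text
time_s: 33.7
tcp_pos: [0.4812, 0.316, 0.1424]
eef_rot: [-90.0, 0.0, 170.0]
contact_force: [-0.6, 0.0, -1.1]
gripper_width: 0.0559
```

apply_moves(
  deltas=[
    {"tx":0,"ty":0.001,"tz":0,"turn":0,"gripper":0.05},
    {"tx":0,"ty":0.002,"tz":0,"turn":0,"gripper":0.05},
    {"tx":0,"ty":0.0025,"tz":0,"turn":0,"gripper":0.05},
    {"tx":0,"ty":0.0025,"tz":0,"turn":0,"gripper":0.05},
  ],
)

```text
time_s: 34.1
tcp_pos: [0.4808, 0.3158, 0.1392]
eef_rot: [-90.0, -0.0, 170.0]
contact_force: [0.4, 0.6, -0.8]
gripper_width: 0.056
```

```bash
python3 go.py .48 .3155 .1375 170
```

```text
t 34.1 tcp [0.4808 0.3158 0.1392] yaw 170.0 w 0.056 F [ 0.4  0.6 -0.8] j [ 53.  16. -20.  -0. -53.  27.]
tx 0.0008 ty 0.0017 tz 0.0004 turn 0.0000
```

apply_moves(
  deltas=[
    {"tx":0,"ty":0.001,"tz":0,"turn":0,"gripper":0.05},
    {"tx":0,"ty":0.0015,"tz":0,"turn":0,"gripper":0.05},
    {"tx":0,"ty":0.0015,"tz":0,"turn":0,"gripper":0.05},
  ],
)

```text
time_s: 34.4
tcp_pos: [0.4808, 0.3158, 0.1376]
eef_rot: [-90.0, -0.0, 170.0]
contact_force: [0.0, -0.7, -0.7]
gripper_width: 0.0561
```

apply_moves(
  deltas=[
    {"tx":0,"ty":0.001,"tz":0,"turn":0,"gripper":0.05},
    {"tx":0,"ty":0.001,"tz":0,"turn":0,"gripper":0.05},
  ],
)

```text
time_s: 34.6
tcp_pos: [0.4809, 0.3158, 0.1373]
eef_rot: [-90.0, 0.0, 170.0]
contact_force: [-1.7, -0.1, 3.8]
gripper_width: 0.0559
```

Contact. I release and back off.

apply_moves(
  deltas=[
    {"tx":0,"ty":0,"tz":0,"turn":0,"gripper":0.08},
    {"tx":0,"ty":0,"tz":0,"turn":0,"gripper":0.08},
    {"tx":0,"ty":0,"tz":0,"turn":0,"gripper":0.08},
    {"tx":0,"ty":-0.03,"tz":0,"turn":0,"gripper":0.08},
    {"tx":0,"ty":-0.08,"tz":0,"turn":0,"gripper":0.08},
  ],
)

```text
time_s: 35.1
tcp_pos: [0.4793, 0.3143, 0.2141]
eef_rot: [-89.6, -0.2, 170.0]
contact_force: [0.3, 1.7, 0.1]
gripper_width: 0.0796
```

apply_moves(
  deltas=[
    {"tx":0,"ty":-0.02,"tz":0.04,"turn":0,"gripper":0.0876},
    {"tx":0,"ty":-0.02,"tz":0.085,"turn":0,"gripper":0.0876},
    {"tx":0,"ty":-0.02,"tz":0.13,"turn":0,"gripper":0.0876},
    {"tx":0,"ty":-0.02,"tz":0.17,"turn":0,"gripper":0.0876},
    {"tx":0,"ty":-0.02,"tz":0.2,"turn":0,"gripper":0.0876},
  ],
)

```text
time_s: 35.6
tcp_pos: [0.4452, 0.1167, 0.2368]
eef_rot: [-90.0, 0.0, 170.0]
contact_force: [1.2, -0.1, -0.2]
gripper_width: 0.0877
```

apply_moves(
  deltas=[
    {"tx":0,"ty":0,"tz":0,"turn":0,"gripper":0.0876},
    {"tx":0,"ty":0,"tz":0,"turn":0,"gripper":0.0876},
    {"tx":0,"ty":0,"tz":0,"turn":0,"gripper":0.0876},
    {"tx":0,"ty":0,"tz":0,"turn":0,"gripper":0.0876},
    {"tx":0,"ty":0,"tz":0,"turn":0,"gripper":0.0876},
  ],
)

```text
time_s: 36.1
tcp_pos: [0.4462, 0.1195, 0.2364]
eef_rot: [-90.0, -0.0, 170.1]
contact_force: [0.2, 0.4, -0.5]
gripper_width: 0.0878
```

```bash
python3 - <<'E'
from h import *
for n in ('scene','top'):
  p,d,K,T=snap(n,n+'13'); P=cloud(d,K,T)[d>0]
  for nm,a in (('c3',(.13,.155,(.36,.6,.22,.4))),('mat',(.02,.1,(.35,.55,-.37,.05)))):
   try: print(n,nm,rect(P,*a))
   except Exception as e: print(n,nm,'none')
E
```

```text
scene c3 {'c': (0.4816, 0.3166), 'L': 175, 'W': 57, 'yaw': np.float32(170.27), 'z': 0.1429, 'n': 1766}
scene mat none
top c3 {'c': (0.4164, 0.3175), 'L': 46, 'W': 40, 'yaw': np.float32(169.11), 'z': 0.1429, 'n': 330}
top mat none
```

View pics/scene13.png

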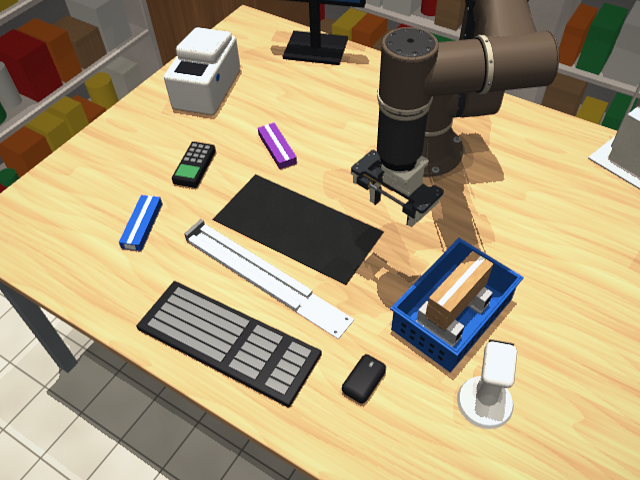

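View pics/top13.png

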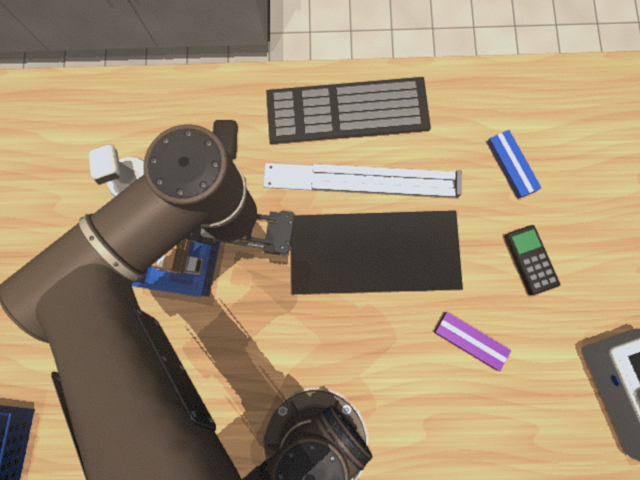

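The mat and track are empty, and the pile sits level in the basket at (458,285). The scanner, terminal and mouse have not moved.

```bash
python3 -c "
from plant import r
print(r.close_job())"
```

```text
the job is handed in; nothing more can be done
None
```

The job is done and handed in after about 36 s of robot time. The interface reports no verdict, so I have only my own checks to go on.

- **Stops:** Two were present, with no third on the track. I slid each one to the open end, lifted it off there and stood it on its foot on the floor of the empty basket. After both were in, the images put their tops at about 58 mm, as expected for a stop standing on the basket floor.
- **Cartons:** Three brown cartons were on the mat. Once both stops were in, I piled all three flat across the two stops. The blue and purple lookalikes were not touched.

**Last checks:** The top of the pile measured 143 mm, against 142 mm expected for three cartons on the stops. The pile was level and lined up with the basket. The track and mat were empty, and the scanner, terminal and mouse looked to be where they started. The gripper was clear of everything.

**Disagreements:**
- The top and scene cameras differed by 2–4 mm.
- The arm partly hid the pile from the top camera, so the final pile position comes from the scene camera.
- The lower carton of the stack turned about 4° when I lifted the one above it; I re-measured it before gripping.

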